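Fetch the drill-jig plate from behind the bottles

ROBOT

A 7-joint arm with a two-finger parallel gripper is mounted at the origin on a cart in front of the work surface, level with it; the furniture and walls round the work are solid. World frame = base frame: x ahead of the robot, y to its left, z up, the work surface at z = 0. Lengths are in m, angles in rad, forces in N, time in s.
With the tool pointing down it reaches from about 0.4 to 0.925 m from the base axis. Payload 5.6 kg.
Tool frame: the origin (TCP) lies midway between the tips of the shut fingers; the grasp point (between the pads) lies 19 mm behind it; z points along the fingers, y is the direction in which the jaws open and shut (so a half turn about z gives the same grasp; the last joint's range is limited). The gripper opens to 85 mm and grips with 20 to 120 N. Pads are 22 mm wide; open, the fingers measure 114 mm over their backs; the gripper's body (76 mm by 85 mm) begins 54 mm behind the grasp point. The pads swing forward as they close: fully open they stand 13 mm farther back than shut.
Start: joints at [1.277, 0.468, -0.012, 1.603, 0.006, 1.071, -0.056], TCP at [0.161, -0.63, 0.231] pointing down, gripper open.
Joint ranges: [-2.53, 2.53], [-0.31, 2.02], [-1.57, 1.55], [0.28, 2.44], [-1.29, 4.43], [0.15, 1.84], [-2.92, 2.92]. Speed limits (rad/s): [2.57, 2.57, 3.14, 3.14, 3.14, 3.14, 3.14].

INTERFACE

Orientations are given as a unit quaternion [w, x, y, z].
In Python, from station import state, snapshot, finish_job, cut_out, tip_of gives the robot as it stands. The module is installed in compiled form; this text tells all that it offers.
- The arm moves only by the tool send_rows, never from a script. Its argument "series" is a list of rows, each a list of 7 numbers: the opening in per cent of the stroke, from 0 (shut) to 100 (fully open), then the shift along the tool's x, y, z in mm, then the turn, a rotation vector about the tool's x, y, z in degrees. In form: [[hand, dx, dy, dz, rx, ry, rz], ...]. A call has 1 to 12 rows; each row shifts and turns the commanded pose from where the row before left it, along the tool's axes as they then stand; what a row does not reach is not made up. A row lasts 1/10 s, in which the tool goes at most 50 mm and 8.59 degrees, less where a joint would pass 70% of its speed; a pose out of reach is approached as far as the arm can. A call is refused whole if a number of a shift passes 50 or a number of a turn 8.59, either way. A call with a gripper value outside its range is refused whole. The fingers move at their own pace and stop on an object; "squeeze" is the grip in N (left out, the last holds). Time passes only in rows, so rows that do not move let the fingers close. It gives the time, the measured TCP pose, the force and the opening at its end, in the units of the state.
- state(): the state, without advancing time (a new reading comes with each control period).
- snapshot(name): name is "scene" or "top"; returns a dict with "color" (480x640x3 uint8, blue, green, red), "range_z" (480x640 float32, m along the optical axis (not along the pixel's ray), 0 where there is no reading), "fx", "fy", "cx", "cy" (pixels), "distortion" ([k1, k2, p1, p2, k3] as OpenCV has them; the pictures are not rectified), "rvec" (rotation vector, rad) and "tvec" (3), from world to camera coordinates, as OpenCV has them. Camera axes: x right, y down, z forward; pixel columns grow to the right and rows downward; lengths in m; the calibration is good to about 2 mm. A picture is of the moment at which its call begins.
- finish_job(): hands the job in, once; it reports no verdict.
Trained networks look in a picture, given as the dict that the camera call returned (one of the last four; its "shot" number tells which), for a name from the list of things; names that differ only in an ending like _2 or _b are one class to them, and where a whole thing is asked for, a point or a joint stands for the part that bears it (a point fixed in the world has none). Each returns a list of dicts, best first, with "p" (0 to 1); they miss things now and then, are a little off and sometimes report something else, mostly with a low value. They report only what shows in the picture. A call takes as long as a camera call.
- cut_out(picture, label): "region" (480x640 bool, what is visible of it).
- tip_of(picture, label): "centre" ([x, y, z] in m, in world coordinates, good to about 4 mm: a listed point, or the origin of a listed thing).
The state is a dict: "clock": time; "qpos": joint angles; "dq": joint speeds; "effort": joint torques, N m; "tcp_pos": TCP position; "ee_rot": TCP orientation; "contact_force": force on the tool from outside, world axes, zero at the start; "moment": the same for the moment, N m; "finger_gap": finger opening in m.
Only numpy, scipy, OpenCV 4.12 (cv2) and the standard library are available. Lean on these libraries where they do the work, as an engineer would, in place of code of your own. Each camera call takes 0.05 s, during which the arm holds its last target. There are 200 camera calls.

TASK

Clear the yellow glue bottle, the blue oil bottle and the tape measure off the storage board and stand all three on the black rubber mat; only then fetch the drill-jig plate from the back of the board and lower it over the two dowel pins of the jig base until it lies flat, and let go. After that put the bottles and the tape measure back on the board, each on the spot where it stood at the start, leaving the plate on its pins; never let any of the three tip over, and leave them standing upright.

Things in the scene. Friction and masses are not known exactly. Their poses are not given: they have to be found in the camera images.
- glue_bottle: yellow squeeze bottle with red cone cap, the tallest thing on the board: round body 54 mm in diameter up to 133 mm, narrower cap to 170 mm total height; 0.25 kg. Origin: centre of its underside, z up. Stands on the board's front lane and must go back to its own start place (within 15 mm; turn about the vertical is free)
- oil_bottle: blue squeeze bottle with white nozzle: round body 44 mm in diameter up to 109 mm, nozzle to 140 mm total height; 0.25 kg. Origin: centre of its underside, z up. Stands on the front lane of the board and must go back to its own start place (within 15 mm)
- tape: white tape measure with a black round side, standing on its edge: 82 mm along its own x, 40 mm thick along its own y (grip across this, from above), 71 mm high. Origin: centre of its underside, z up. At the start its long side runs along the board's front lane. Must go back to its own start place (within 15 mm)
- jig_plate: aluminium plate 64 mm (own x) x 130 mm (y) x 10 mm, 0.3 kg, two 13 mm through holes at x = 0, y = -50 and +50 mm. Black bridge handle over the middle, to grip across x from above: bar 14 mm wide (x), 70 mm long (y), 36 to 50 mm above the underside, on posts at y = -28 and +28 mm. Origin: centre of the underside, z up. Lies in the board's back lane; a half turn makes no difference
- jig_base: fixed dark steel block 84 mm (own x) x 150 mm (own y) x 16 mm high, two upright 10 mm dowel pins at x = 0, y = -50 and +50 mm, 24 mm above its top, the last 5 mm tapered. Origin: centre of the underside, z up. The seated plate lies on its top, 16 mm above the origin, centred, plate y along base y (either way round)
- mat: black rubber mat lying fixed on the bench, 80 mm (own x) x 225 mm (own y) x 4 mm thick: the side area. Origin: centre of the underside, z up
- board: fixed board, 172 mm (own x) x 270 mm (y), floor 24 mm above the bench. Origin: centre of the underside; +x points to its back. Front lane, between 6 mm high rails, at x = -41 mm, 79 mm wide: bottles and tape measure about 83 mm apart in y. Back lane at x = +40 mm, 75 mm wide: the plate, and a fixed 12 mm thin offcut at the +y end. Back wall 20 mm, end walls 14 mm above the floor

How it is judged:
On the way, in this order (a step that is already met when the one before it is completed fails the run):
1. both bottles and the tape measure stand upright on the rubber mat, released, while the plate still lies where it was (x of glue_bottle in the frame of mat between -0.04 and 0.04 m and y of glue_bottle in the frame of mat between -0.112 and 0.112 m and height (world z) of each of glue_bottle, oil_bottle, tape below 0.012 m and angle between each of glue_bottle, oil_bottle, tape's own z axis and vertical below 0.15 rad and x of oil_bottle in the frame of mat between -0.04 and 0.04 m and y of oil_bottle in the frame of mat between -0.112 and 0.112 m and x of tape in the frame of mat between -0.04 and 0.04 m and y of tape in the frame of mat between -0.112 and 0.112 m and contact force between the fingers and glue_bottle below 0.1 N and contact force between the fingers and oil_bottle below 0.1 N and contact force between the fingers and tape below 0.1 N and distance of jig_plate from where it was at the start of the episode below 0.02 m), for 0.2 s.
2. the plate lies seated over both pins of the base, released, while the bottles and the tape measure still stand on the mat (horizontal distance between jig_plate and jig_base below 0.004 m and z of jig_plate in the frame of jig_base below 0.019 m and angle between the y axis of jig_plate and the y axis of jig_base, either way round below 0.05 rad and angle between jig_plate's own z axis and vertical below 0.05 rad and x of glue_bottle in the frame of mat between -0.04 and 0.04 m and y of glue_bottle in the frame of mat between -0.112 and 0.112 m and height (world z) of each of glue_bottle, oil_bottle, tape below 0.012 m and angle between each of glue_bottle, oil_bottle, tape's own z axis and vertical below 0.15 rad and x of oil_bottle in the frame of mat between -0.04 and 0.04 m and y of oil_bottle in the frame of mat between -0.112 and 0.112 m and x of tape in the frame of mat between -0.04 and 0.04 m and y of tape in the frame of mat between -0.112 and 0.112 m and contact force between the fingers and glue_bottle below 0.1 N and contact force between the fingers and oil_bottle below 0.1 N and contact force between the fingers and tape below 0.1 N and contact force between the fingers and jig_plate below 0.1 N), for 0.2 s.
At the end, for the whole second after the job is handed in: The plate lies flat on the jig base over both pins (centre within 4 mm, underside within 3 mm of the base's top); glue bottle, oil bottle and tape measure each stand upright within 15 mm of where that thing stood at the start; all is released and at rest (horizontal distance between jig_plate and jig_base below 0.004 m and z of jig_plate in the frame of jig_base below 0.019 m and angle between the y axis of jig_plate and the y axis of jig_base, either way round below 0.05 rad and angle between jig_plate's own z axis and vertical below 0.05 rad and linear speed of each of jig_plate, glue_bottle, oil_bottle, tape below 0.02 m/s and distance of each of glue_bottle, oil_bottle, tape from where it was at the start of the episode below 0.015 m and angle between each of glue_bottle, oil_bottle, tape's own z axis and vertical below 0.15 rad and contact force between the fingers and glue_bottle below 0.1 N and contact force between the fingers and oil_bottle below 0.1 N and contact force between the fingers and tape below 0.1 N and contact force between the fingers and jig_plate below 0.1 N); the robot touches nothing.
It fails at once if a bottle or the tape measure is tipped over (angle between any of glue_bottle, oil_bottle, tape's own z axis and vertical above 0.7 rad).
It also fails if it takes over 144 s, if anything falls off the work surface, if the arm or the gripper's body presses on something with over 40 N, if the wrist force passes 120 N, or if a joint passes its speed limit or range.

## Working session

There is one attempt and no reset: what is moved stays moved. The work goes in short steps, Python scripts to look and compute and a tool call to move; the robot and the scene stay as the last step left them, time stands still between calls to the robot, and variables do not carry over. Pictures are saved under pics/ and viewed, about 12 in all and at most 16, crops included, and the job is handed in when it is done.

Besides the shell and the picture viewer there is one more tool, called after "Call:" by a JSON object that holds its "fn" and its "kwargs", one argument or row to a line. send_rows: Moves the arm, as the interface text tells. Its arguments: {"type":"object","properties":{"series":{"type":"array","items":{"type":"array","items":{"type":"number"}}},"squeeze":{"type":"number"}},"required":["series"]}

```bash
mkdir -p pics; python3 - <<'E'
from station import *
import cv2, numpy as np
print(state())
for n in ("scene","top"):
    p=snapshot(n); cv2.imwrite(f"pics/{n}0.png",p["color"])
    print(n,p["fx"],p["fy"],p["distortion"],cv2.Rodrigues(np.array(p["rvec"]))[0].tolist(),p["tvec"])
    for l in ("glue_bottle","oil_bottle","tape","jig_plate","jig_base","mat","board"):
        print(l,[(np.round(d["centre"],4).tolist(),round(d["p"],2)) for d in tip_of(p,l)][:3])
E
```

```text
{'clock': 0.0, 'qpos': array([ 1.27701409,  0.46839627, -0.01159417,  1.60363752,  0.00604535,
        1.07141366, -0.05629415]), 'dq': array([-0.00079226, -0.00072887, -0.00086838, -0.00030459,  0.00142621,
        0.00207069, -0.00122149]), 'effort': array([ 1.50175820e-04, -5.32385659e+01,  2.20098998e-02, -2.51308751e+01,
        1.15221195e-02,  7.54158682e-03,  7.92024792e-06]), 'tcp_pos': array([ 0.16107949, -0.62913672,  0.2303202 ]), 'ee_rot': array([-8.89026469e-04,  9.92151169e-01,  1.25040904e-01, -1.97687588e-04]), 'contact_force': array([-0.26322198,  0.6272092 , -0.22897347]), 'moment': array([ 0.01265073,  0.00123118, -0.01307964]), 'finger_gap': 0.08550014694582432}
scene 525.2447892076018 525.2447892076018 [-0.03787438  0.          0.          0.          0.        ] [[-0.6595112011846208, -0.7516849488976816, -0.003835767551419289], [-0.2910652008299896, 0.26007206625498325, -0.9206756047705736], [0.6930555709160822, -0.6060794155509271, -0.3903097714221745]] [0.41801086 0.16690374 0.98317579]
glue_bottle [([0.4322, 0.0625, 0.0217], 0.97)]
oil_bottle [([0.4314, 0.1
[... 200 characters left out ...]
0.1686, 0.0021], 0.75)]
board [([0.4703, 0.1494, -0.0009], 0.78)]
top 484.9334482077299 484.9334482077299 [-0.03708884  0.          0.          0.          0.        ] [[-0.004132394932011896, -0.9997706643513549, -0.0210129011461199], [-0.9893991603847669, 0.007138062882040552, -0.1450460254133507], [0.14516275259874425, 0.02019075929089252, -0.9892017531814291]] [0.13805401 0.49633506 1.06939225]
glue_bottle [([0.4319, 0.0635, 0.0222], 0.68)]
oil_bottle [([0.4252, 0.1487, 0.0265], 0.79)]
tape [([0.4265, 0.2323, 0.0205], 0.59)]
jig_plate [([0.5064, 0.0988, 0.0212], 0.86)]
jig_base [([0.5419, 0.4167, 0.0007], 0.75)]
mat [([0.433, -0.17, 0.0013], 0.96)]
board [([0.4704, 0.1492, 0.001], 0.74)]
```

View pics/scene0.png

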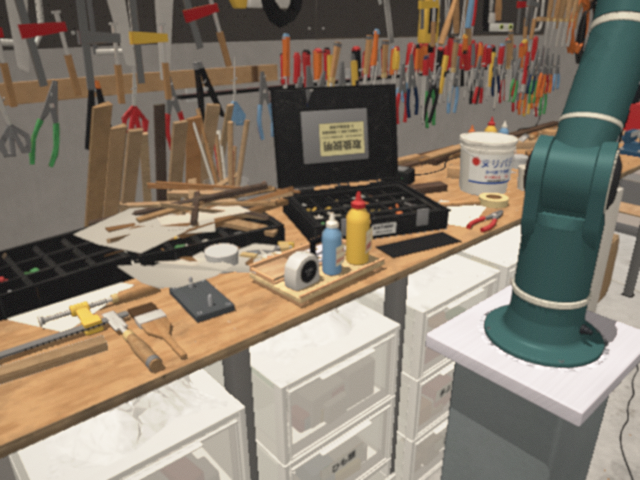

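View pics/top0.png

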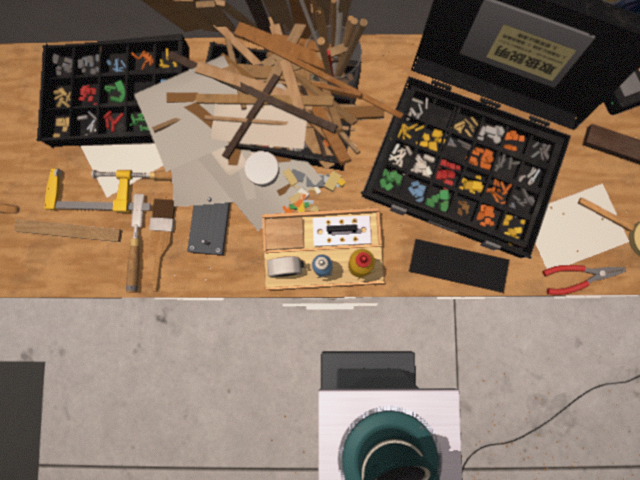

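```bash
cat > h.py <<'E'
from station import *
import cv2, numpy as np
def shot(n):
    p=snapshot(n); K=np.array([[p["fx"],0,p["cx"]],[0,p["fy"],p["cy"]],[0,0,1.]])
    p["K"]=K; p["D"]=np.array(p["distortion"]); p["R"]=cv2.Rodrigues(np.array(p["rvec"]))[0]; p["t"]=np.array(p["tvec"]).ravel()
    v,u=np.mgrid[0:480,0:640]
    r=cv2.undistortPoints(np.stack([u,v],-1).reshape(-1,1,2).astype(float),K,p["D"]).reshape(480,640,2)
    p["ray"]=np.dstack([r,np.ones((480,640))])
    p["W"]=(p["ray"]*p["range_z"][...,None]-p["t"])@p["R"]
    p["W"][p["range_z"]==0]=np.nan
    return p
def plane(p,u,v,z):   # world point of pixel (floats) on plane z
    r=np.append(cv2.undistortPoints(np.array([[[u,v]]],float),p["K"],p["D"]).ravel(),1)@p["R"]
    c=-p["t"]@p["R"]; return c+r*(z-c[2])/r[2]
def pix(p,X):
    return cv2.projectPoints(np.array(X,float).reshape(-1,1,3),np.array(p["rvec"]),p["t"],p["K"],p["D"])[0].reshape(-1,2)
def region(p,l):
    c=cut_out(p,l); return (c[0]["region"],c[0]["p"]) if c else (None,0)
def yaw():
    w,x,y,z=state()["ee_rot"]; return np.degrees(np.arctan2(2*(x*y+w*z),1-2*(y*y+z*z)))
def go(x,y,z,yw):
    """remaining move in tool axes (mm, tool level; dz down +) and turn about tool z (deg)"""
    s=state(); d=(np.array([x,y,z])-s["tcp_pos"])*1000; a=np.radians(yaw())
    return np.round([d[0]*np.cos(a)+d[1]*np.sin(a), d[0]*np.sin(a)-d[1]*np.cos(a), -d[2], -((yw-yaw()+180)%360-180)],1)
E
python3 - <<'E'
from h import *
p=shot("top"); W=p["W"]
for l in ("mat","jig_base","jig_plate","board","tape","glue_bottle","oil_bottle"):
    m,q=region(p,l)
    if m is None: print(l,"none"); continue
    P=W[m]; P=P[~np.isnan(P[:,0])]; z=np.nanpercentile(P[:,2],[5,50,95])
    zt={"mat":.004,"jig_base":.016,"jig_plate":.034,"board":.03,"tape":.095}.get(l)
    if zt:
        c=max(cv2.findContours(m.astype(np.uint8),0,1)[0],key=cv2.contourArea).reshape(-1,2)
        Q=np.array([plane(p,u,v,zt)[:2] for u,v in c],np.float32)
        print(l,round(q,2),z.round(3),"rect",cv2.minAreaRect(Q*1000))
    else:
        b=P[P[:,2]>z[2]-.02]; print(l,round(q,2),z.round(3),b.mean(0).round(4))
# heights on a grid around the mat / board
for x in np.arange(.36,.62,.02):
    r=[]
    for y in np.arange(-.36,.34,.04):
        k=(abs(W[...,0]-x)<.01)&(abs(W[...,1]-y)<.02); r.append(int(1000*np.nanmax(W[...,2][k])) if k.any() else -1)
    print(round(x,2),r)
s=shot("scene")
for l in ("glue_bottle","oil_bottle","tape"):
    m,q=region(s,l); P=s["W"][m]; P=P[~np.isnan(P[:,0])]
    (cx,cy),r=cv2.minEnclosingCircle((P[(P[:,2]>.05)&(P[:,2]<.11),:2]*1000).astype(np.float32)); b=P[P[:,2]>np.percentile(P[:,2],95)-.015]
    print("scene",l,round(q,2),P.max(0).round(3),"top",b.mean(0).round(4))
E
```

```text
mat 0.97 [0.    0.004 0.008] rect ((432.6566162109375, -172.6394805908203), (228.88311767578125, 85.6885757446289), 76.85619354248047)
jig_base 0.93 [0.011 0.016 0.02 ] rect ((525.8721923828125, 412.552978515625), (87.76342010498047, 126.53434753417969), 84.37911224365234)
jig_plate 0.64 [0.021 0.026 0.043] rect ((472.1383056640625, 143.00653076171875), (176.4630584716797, 270.8388977050781), 3.442528009414673)
board 0.98 [0.021 0.026 0.043] rect ((472.44293212890625, 143.8037109375), (175.30677795410156, 273.00335693359375), 2.9841339588165283)
tape 0.77 [0.047 0.087 0.095] rect ((423.02899169921875, 221.1393280029297), (39.37944412231445, 80.0265121459961), 3.24483585357666)
glue_bottle 0.61 [0.085 0.147 0.182] [0.4314 0.0593 0.1743]
oil_bottle 0.66 [0.072 0.125 0.153] [0.4277 0.1423 0.1479]
0.36 [18, 4, 6, 6, 4, 5, 4, 5, 5, 4, 3, 4, 4, 5, 5, 5, 5, 4]
0.38 [18, 6, 8, 11, 9, 6, 5, 6, 6, 4, 21, 32, 35, 33, 34, 33, 33, 5]
0.4 [18, 6, 11, 8, 9, 10, 9, 7, 6, 31, 141, 142, 118, 125, 82, 90, 60, 4]
0.42 [19, 5, 10, 9, 9, 9, 10, 9, 8, 30, 195, 196, 159, 166, 97, 97, 79, 7]
0.44 [7, 69, 64,
[... 166 characters left out ...]
 9, 5, 42, 39, 38, 40, 40, 41, 40, 41, 5]
0.5 [66, 67, 64, 63, 69, 71, 6, 7, 4, 41, 37, 77, 79, 37, 40, 40, 40, 5]
0.52 [68, 59, 51, 62, 63, 67, 69, 65, 7, 41, 38, 77, 77, 38, 40, 42, 44, 39]
0.54 [68, 60, 55, 41, 51, 63, 69, 70, 78, 43, 39, 38, 40, 44, 49, 48, 46, 41]
0.56 [70, 57, 57, 52, 51, 50, 61, 65, 79, 78, 50, 48, 48, 46, 47, 47, 41, 41]
0.58 [68, 42, 51, 53, 52, 50, 40, 60, 62, 68, 68, 5, 5, 21, 24, 21, 30, 40]
0.6 [67, 54, 51, 51, 54, 53, 51, 50, 57, 60, 67, 7, 6, 22, 24, 19, 25, 36]
scene glue_bottle 0.65 [0.77  0.095 0.193] top [0.4254 0.0706 0.1692]
scene oil_bottle 0.89 [0.525 0.174 0.16 ] top [0.421  0.1542 0.1396]
scene tape 0.83 [0.55  0.276 0.095] top [0.4185 0.2431 0.0859]
```

Call:
{"fn": "send_rows", "kwargs": {
  "series": [
    [100,0,0,-7,0,0,-7.86],
    [100,0,0,-7,0,0,-7.86],
    [100,0,0,-7,0,0,-7.86],
    [100,0,0,-7,0,0,-7.86],
    [100,0,0,-7,0,0,-7.86],
    [100,0,0,-7,0,0,-7.86],
    [100,0,0,-7,0,0,-7.86],
    [100,0,0,-7,0,0,-7.86],
    [100,0,0,-7,0,0,-7.86],
    [100,0,0,-7,0,0,-7.86],
    [100,0,0,0,0,0,0]
  ],
  "squeeze": 40
}}

```text
clock: 2.5
tcp_pos: [0.1613, -0.6302, 0.3024]
ee_rot: [0.001, 0.689, 0.725, -0.0]
contact_force: [0.5, -0.2, 0.0]
finger_gap: 0.0853
```

```bash
python3 -c "
from h import *
print(state()['tcp_pos'],yaw(),state()['qpos'].round(2),state()['ee_rot'],go(.44,-.3,.3,93),go(.434,.061,.26,93))"
```

```text
[ 0.16131122 -0.63021303  0.30235618] 92.9704409788753 [ 1.48  0.43 -0.29  1.51  0.13  1.22  1.22] [ 9.08814709e-04  6.88541097e-01  7.25196644e-01 -3.99175470e-04] [315.3 295.4   2.4  -0. ] [676.2 308.1  42.4  -0. ]
```

Call:
{"fn": "send_rows", "kwargs": {
  "series": [
    [100,32,30,0,0,0,0],
    [100,32,30,0,0,0,0],
    [100,32,30,0,0,0,0],
    [100,32,30,0,0,0,0],
    [100,32,30,0,0,0,0],
    [100,32,30,0,0,0,0],
    [100,32,30,0,0,0,0],
    [100,32,30,0,0,0,0],
    [100,32,30,0,0,0,0],
    [100,32,30,0,0,0,0],
    [100,0,0,0,0,0,0]
  ]
}}

```text
clock: 3.6
tcp_pos: [0.4483, -0.2882, 0.3015]
ee_rot: [0.0, 0.686, 0.728, 0.002]
contact_force: [0.4, -0.4, 0.2]
finger_gap: 0.0855
```

Call:
{"fn": "send_rows", "kwargs": {
  "series": [
    [100,40,1,0,0,0,0],
    [100,40,1,0,0,0,0],
    [100,40,1,0,0,0,0],
    [100,40,1,0,0,0,0],
    [100,40,1,0,0,0,0],
    [100,40,1,0,0,0,0],
    [100,40,1,0,0,0,0],
    [100,40,1,0,0,0,0],
    [100,20,0,0,0,0,0],
    [100,0,0,0,0,0,0],
    [100,0,0,0,0,0,0]
  ]
}}

```text
clock: 4.7
tcp_pos: [0.4347, 0.0447, 0.3011]
ee_rot: [0.0, 0.689, 0.725, -0.0]
contact_force: [-1.1, -1.2, 0.3]
finger_gap: 0.0853
```

```bash
python3 -c "
from h import *
print(state()['tcp_pos'],yaw(),state()['qpos'].round(2),go(.434,.061,.26,93),go(.434,.061,.126,93))
for n in ('top','scene'):
    p=shot(n); cv2.imwrite(f'pics/{n}1.png',cv2.resize(p['color'][150:330,200:440],None,fx=3,fy=3))
    print(*[(l,[d['centre'] for d in tip_of(p,l)]) for l in ('glue_bottle','oil_bottle')])"
```

```text
[0.43466262 0.0446863  0.30108568] 92.86435146578255 [ 0.59  0.09 -0.79  1.97  0.07  1.11 -0.19] [16.3  0.2 41.1 -0.1] [ 1.630e+01  2.000e-01  1.751e+02 -1.000e-01]
('glue_bottle', [[0.4301, 0.0648, 0.0216]]) ('oil_bottle', [[0.4293, 0.1482, 0.0249]])
('glue_bottle', [[0.4302, 0.0592, 0.0212]]) ('oil_bottle', [[0.4307, 0.1496, 0.0253]])
```

Call:
{"fn": "send_rows", "kwargs": {
  "series": [
    [100,17,-2,20,0,0,0],
    [100,0,0,25,0,0,0],
    [100,0,0,25,0,0,0],
    [100,0,0,25,0,0,0],
    [100,0,0,25,0,0,0],
    [100,0,0,25,0,0,0],
    [100,0,0,20,0,0,0],
    [100,0,0,10,0,0,0],
    [100,0,0,0,0,0,0]
  ]
}}

```text
clock: 5.9
tcp_pos: [0.4312, 0.062, 0.1253]
ee_rot: [-0.001, 0.689, 0.725, -0.001]
contact_force: [-0.2, -0.2, 0.2]
finger_gap: 0.0854
```

```bash
python3 -c "
from h import *
print(state()['tcp_pos'],state()['contact_force'],yaw())
p=shot('scene'); cv2.imwrite('pics/scene2.png',cv2.resize(p['color'][170:310,230:420],None,fx=4,fy=4))"
```

```text
[0.4311628  0.06195062 0.12530671] [-0.18045003 -0.17540296  0.18115092] 92.9414144985313
```

View pics/scene2.png

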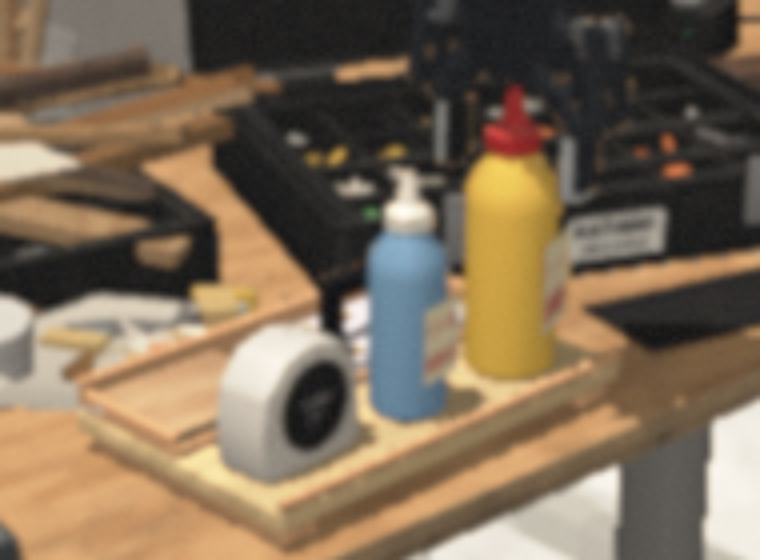

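Call:
{"fn": "send_rows", "kwargs": {
  "series": [
    [40,0,0,1,0,0,0],
    [40,0,0,0,0,0,0],
    [40,0,0,0,0,0,0],
    [40,0,0,0,0,0,0],
    [40,0,0,0,0,0,0],
    [40,0,0,0,0,0,0],
    [40,0,0,0,0,0,0],
    [40,0,0,0,0,0,0]
  ],
  "squeeze": 40
}}

```text
clock: 6.75
tcp_pos: [0.4323, 0.0622, 0.1263]
ee_rot: [0.001, 0.689, 0.725, 0.0]
contact_force: [-2.5, 0.3, 5.1]
finger_gap: 0.0526
```

```bash
python3 -c "
from h import *
print(state()['tcp_pos'],state()['contact_force'],yaw())
p=shot('scene'); cv2.imwrite('pics/scene3.png',cv2.resize(p['color'][170:310,230:420],None,fx=4,fy=4))"
```

```text
[0.43232171 0.06222797 0.12632625] [-2.46093866  0.33108746  5.12747173] 92.95524638135453
```

View pics/scene3.png

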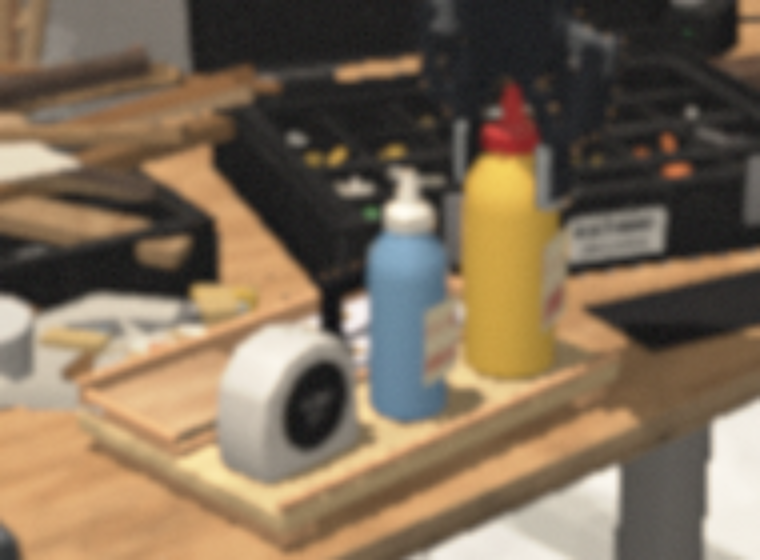

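Call:
{"fn": "send_rows", "kwargs": {
  "series": [
    [40,0,0,0,0,0,0],
    [40,0,0,-5,0,0,0],
    [40,0,0,-10,0,0,0],
    [40,0,0,-10,0,0,0],
    [40,0,0,-10,0,0,0],
    [40,0,0,-5,0,0,0],
    [40,0,0,0,0,0,0]
  ]
}}

```text
clock: 7.5
tcp_pos: [0.4325, 0.0622, 0.1662]
ee_rot: [0.001, 0.689, 0.725, 0.001]
contact_force: [-0.0, -0.3, -3.0]
finger_gap: 0.053
```

```bash
python3 -c "
from h import *
s=state();print(s['contact_force'],s['finger_gap'],yaw(),go(.4145,-.25,.166,76.9),go(.4145,-.25,.110,76.9))
p=shot('scene'); print([(d['centre'],d['p']) for d in tip_of(p,'glue_bottle')]); cv2.imwrite('pics/scene4.png',cv2.resize(p['color'][170:310,230:420],None,fx=3,fy=3))"
```

```text
[-0.01090054 -0.32284704 -2.98153799] 0.05296604644150005 92.94331347744688 [-3.108e+02 -3.400e+01  2.000e-01  1.600e+01] [-310.8  -34.    56.2   16. ]
[([0.4301, 0.0622, 0.0608], 0.7)]
```

View pics/scene4.png

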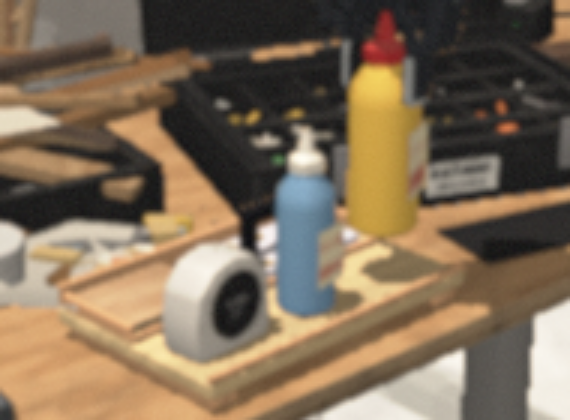

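Call:
{"fn": "send_rows", "kwargs": {
  "series": [
    [40,-12,-3,-3,0,0,0],
    [40,-22,-3,-3,0,0,0],
    [40,-30,-3,-3,0,0,0],
    [40,-30,-3,-3,0,0,0],
    [40,-30,-3,-3,0,0,0],
    [40,-30,-3,0,0,0,0],
    [40,-30,-3,0,0,0,0],
    [40,-30,-3,0,0,0,0],
    [40,-30,-3,0,0,0,0],
    [40,-30,-4,0,0,0,0],
    [40,-24,-4,0,0,0,0],
    [40,-12,-3,0,0,0,0]
  ]
}}

```text
clock: 8.8
tcp_pos: [0.4091, -0.2514, 0.1796]
ee_rot: [-0.001, 0.69, 0.724, -0.0]
contact_force: [0.1, 0.4, -4.0]
finger_gap: 0.0526
```

Call:
{"fn": "send_rows", "kwargs": {
  "series": [
    [40,0,0,5,0,0,4],
    [40,0,0,10,0,0,4],
    [40,0,0,10,0,0,4],
    [40,0,0,10,0,0,4],
    [40,0,0,10,0,0,0],
    [40,0,0,5,0,0,0],
    [40,0,0,0,0,0,0]
  ]
}}

```text
clock: 9.5
tcp_pos: [0.4095, -0.2486, 0.1295]
ee_rot: [-0.001, 0.782, 0.623, -0.0]
contact_force: [1.0, -0.5, -3.2]
finger_gap: 0.053
```

```bash
python3 -c "
from h import *
s=state();print(s['contact_force'],s['finger_gap'],yaw(),go(.411,-.249,.1075,76.9))
p=shot('scene'); print([(d['centre'],d['p']) for d in tip_of(p,'glue_bottle')]); cv2.imwrite('pics/scene5.png',cv2.resize(p['color'][150:290,330:520],None,fx=3,fy=3))"
```

```text
[ 1.01580214 -0.49883115 -3.23975962] 0.05302905116138577 77.06555074236451 [-0.   1.5 22.   0.2]
[([0.4067, -0.2484, 0.0255], 0.84)]
```

View pics/scene5.png

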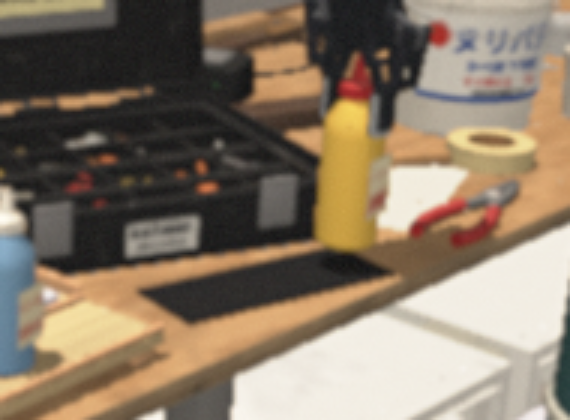

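Call:
{"fn": "send_rows", "kwargs": {
  "series": [
    [40,0,1,8,0,0,0],
    [40,0,1,8,0,0,0],
    [40,0,0,4,0,0,0],
    [40,0,0,2,0,0,0],
    [40,0,0,1,0,0,0],
    [40,0,0,0,0,0,0]
  ]
}}

```text
clock: 10.2
tcp_pos: [0.4119, -0.2497, 0.1072]
ee_rot: [-0.0, 0.783, 0.622, -0.0]
contact_force: [0.1, -0.4, -2.2]
finger_gap: 0.0525
```

Call:
{"fn": "send_rows", "kwargs": {
  "series": [
    [40,0,0,1,0,0,0],
    [40,0,0,0,0,0,0]
  ]
}}

```text
clock: 10.4
tcp_pos: [0.412, -0.2499, 0.1064]
ee_rot: [0.0, 0.783, 0.622, 0.0]
contact_force: [0.2, 1.7, -2.9]
finger_gap: 0.053
```

Call:
{"fn": "send_rows", "kwargs": {
  "series": [
    [40,0,0,1,0,0,0],
    [40,0,0,0.5,0,0,0],
    [40,0,0,0,0,0,0]
  ]
}}

```text
clock: 10.7
tcp_pos: [0.4121, -0.2501, 0.1063]
ee_rot: [0.001, 0.783, 0.622, -0.001]
contact_force: [-4.2, 0.8, 12.2]
finger_gap: 0.0532
```

Call:
{"fn": "send_rows", "kwargs": {
  "series": [
    [70,0,0,-1,0,0,0],
    [90,0,0,0,0,0,0],
    [100,0,0,0,0,0,0],
    [100,0,0,0,0,0,0],
    [100,0,0,-10,0,0,0],
    [100,0,0,-20,0,0,0],
    [100,0,0,-30,0,0,-4],
    [100,0,0,-35,0,0,-4],
    [100,0,0,-30,0,0,-4],
    [100,0,0,0,0,0,-4]
  ]
}}

```text
clock: 11.7
tcp_pos: [0.4143, -0.2507, 0.2355]
ee_rot: [0.004, 0.687, 0.726, 0.0]
contact_force: [-0.0, 1.5, -0.4]
finger_gap: 0.0853
```

```bash
python3 -c "
from h import *
s=state();print(s['tcp_pos'],s['contact_force'],s['finger_gap'],yaw(),go(.429,.146,.2,93))
for n in ('top','scene'):
    p=shot(n); print(n,[(l,d['centre'],d['p']) for l in ('glue_bottle','oil_bottle','tape') for d in tip_of(p,l)])"
```

```text
[ 0.41432043 -0.25072285  0.23546138] [-0.01826823  1.48591838 -0.36948243] 0.08528553779898504 93.13607012387693 [3.953e+02 3.640e+01 3.550e+01 1.000e-01]
top [('oil_bottle', [0.4294, 0.1479, 0.0269], 0.55), ('tape', [0.4256, 0.2322, 0.0229], 0.85)]
scene [('glue_bottle', [0.4101, -0.2496, 0.0002], 0.62), ('glue_bottle', [0.4284, 0.149, 0.0275], 0.5), ('oil_bottle', [0.4285, 0.1463, 0.0262], 0.57), ('tape', [0.4264, 0.2249, 0.0194], 0.91)]
```

Call:
{"fn": "send_rows", "kwargs": {
  "series": [
    [100,25,3,0,0,0,0],
    [100,40,3.3,0,0,0,0],
    [100,40,3.3,0,0,0,0],
    [100,40,3.3,0,0,0,0],
    [100,40,3.3,0,0,0,0],
    [100,40,3.3,0,0,0,0],
    [100,40,3.3,0,0,0,0],
    [100,40,3.3,0,0,0,0],
    [100,40,3.3,0,0,0,0],
    [100,30,3.3,0,0,0,0],
    [100,20,3.3,0,0,0,0],
    [100,0,0,0,0,0,0]
  ]
}}

```text
clock: 13.3
tcp_pos: [0.427, 0.1497, 0.2307]
ee_rot: [-0.001, 0.687, 0.727, 0.001]
contact_force: [-0.4, -0.1, -0.3]
finger_gap: 0.085
```

```bash
python3 -c "
from h import *
print(state()['tcp_pos'],yaw(),go(.429,.1465,.099,93))"
```

```text
[0.42697898 0.14967747 0.23069492] 93.25227291653692 [ -3.3   1.8 131.7   0.3]
```

Call:
{"fn": "send_rows", "kwargs": {
  "series": [
    [100,-3,2,15,0,0,0],
    [100,0,0,25,0,0,0],
    [100,0,0,25,0,0,0],
    [100,0,0,25,0,0,0],
    [100,0,0,25,0,0,0],
    [100,0,0,12,0,0,0],
    [100,0,0,4,0,0,0],
    [100,0,0,0,0,0,0],
    [30,0,0,0,0,0,0],
    [30,0,0,0,0,0,0],
    [30,0,0,0,0,0,0],
    [30,0,0,0,0,0,0]
  ]
}}

```text
clock: 14.5
tcp_pos: [0.4297, 0.1438, 0.1006]
ee_rot: [0.0, 0.689, 0.725, 0.0]
contact_force: [-1.9, -1.0, 5.8]
finger_gap: 0.0432
```

Call:
{"fn": "send_rows", "kwargs": {
  "series": [
    [30,0,0,0,0,0,0],
    [30,0,0,0,0,0,0],
    [30,0,0,0,0,0,0],
    [30,0,0,0,0,0,0],
    [30,0,0,0,0,0,0]
  ]
}}

```text
clock: 15.0
tcp_pos: [0.4297, 0.1438, 0.1006]
ee_rot: [0.0, 0.689, 0.725, 0.0]
contact_force: [-2.1, -1.2, 5.9]
finger_gap: 0.0433
```

Call:
{"fn": "send_rows", "kwargs": {
  "series": [
    [30,0,0,-5,0,0,0],
    [30,0,0,-10,0,0,0],
    [30,0,0,-10,0,0,0],
    [30,0,0,-10,0,0,0],
    [30,0,0,-10,0,0,0],
    [30,0,0,-5,0,0,0],
    [30,0,0,0,0,0,0]
  ]
}}

```text
clock: 15.7
tcp_pos: [0.4301, 0.1437, 0.1506]
ee_rot: [0.001, 0.689, 0.725, 0.001]
contact_force: [-0.5, 0.2, -2.5]
finger_gap: 0.0432
```

Call:
{"fn": "send_rows", "kwargs": {
  "series": [
    [30,-12,-1,0,0,0,0],
    [30,-22,-1,0,0,0,0],
    [30,-30,-1,0,0,0,0],
    [30,-30,-1,0,0,0,0],
    [30,-30,-1,0,0,0,0],
    [30,-30,-1,0,0,0,0],
    [30,-31,-1,0,0,0,0],
    [30,-31,-1,0,0,0,0],
    [30,-31,-2,0,0,0,0],
    [30,-31,-2,0,0,0,0],
    [30,-26,-1,0,0,0,0],
    [30,-12,-1,0,0,0,0]
  ]
}}

```text
clock: 16.9
tcp_pos: [0.4307, -0.1757, 0.1491]
ee_rot: [-0.0, 0.69, 0.724, -0.001]
contact_force: [0.0, 0.3, -2.7]
finger_gap: 0.0428
```

Call:
{"fn": "send_rows", "kwargs": {
  "series": [
    [30,0,0,0,0,0,4],
    [30,0,0,5,0,0,4],
    [30,0,0,10,0,0,4],
    [30,0,0,10,0,0,4],
    [30,0,0,10,0,0,0],
    [30,0,0,5,0,0,0],
    [30,0,0,0,0,0,0]
  ]
}}

```text
clock: 17.6
tcp_pos: [0.4313, -0.1721, 0.109]
ee_rot: [-0.001, 0.782, 0.623, -0.0]
contact_force: [0.3, 0.8, -2.4]
finger_gap: 0.0433
```

```bash
python3 -c "
from h import *
s=state();print(s['tcp_pos'],s['contact_force'],s['finger_gap'],yaw(),go(.4322,-.174,.0816,76.9))
p=shot('scene'); print([(l,d['centre'],d['p']) for l in ('glue_bottle','oil_bottle') for d in tip_of(p,l)])"
```

```text
[ 0.43127726 -0.17210406  0.10896102] [ 0.26001844  0.78104984 -2.35142974] 0.043291077803694906 77.06510588210384 [-1.6  1.3 27.4  0.2]
[('oil_bottle', [0.4312, -0.1676, 0.0343], 0.6), ('oil_bottle', [0.4272, 0.2297, 0.0193], 0.21)]
```

Call:
{"fn": "send_rows", "kwargs": {
  "series": [
    [30,-1.5,1,6,0,0,0],
    [30,0,0,8,0,0,0],
    [30,0,0,7,0,0,0],
    [30,0,0,5,0,0,0],
    [30,0,0,2,0,0,0],
    [30,0,0,1,0,0,0],
    [30,0,0,0.5,0,0,0],
    [30,0,0,0,0,0,0]
  ]
}}

```text
clock: 18.55
tcp_pos: [0.4322, -0.1742, 0.0807]
ee_rot: [-0.0, 0.783, 0.622, -0.001]
contact_force: [-3.3, 1.2, 3.7]
finger_gap: 0.043
```

Call:
{"fn": "send_rows", "kwargs": {
  "series": [
    [60,0,0,-0.5,0,0,0],
    [75,0,0,0,0,0,0],
    [75,0,0,0,0,0,0],
    [75,0,0,0,0,0,0],
    [75,0,0,-10,0,0,0],
    [75,0,0,-20,0,0,0],
    [75,0,0,-30,0,0,-4],
    [75,0,0,-30,0,0,-4],
    [75,0,0,-20,0,0,-4],
    [75,0,0,0,0,0,-4],
    [75,0,0,0,0,0,0]
  ]
}}

```text
clock: 19.65
tcp_pos: [0.4329, -0.1746, 0.192]
ee_rot: [0.001, 0.689, 0.725, 0.0]
contact_force: [0.9, -0.4, 0.6]
finger_gap: 0.064
```

```bash
python3 -c "
from h import *
s=state();print(s['tcp_pos'],s['contact_force'],s['finger_gap'],yaw(),go(.426,.229,.2,93))
for n in ('top','scene'):
    p=shot(n); print(n,[(l,d['centre'],d['p']) for l in ('glue_bottle','oil_bottle','tape') for d in tip_of(p,l)])
    if n=='top':
        m,q=region(p,'tape'); c=max(cv2.findContours(m.astype(np.uint8),0,1)[0],key=cv2.contourArea).reshape(-1,2)
        print(cv2.minAreaRect(np.array([plane(p,u,v,.09)[:2]*1000 for u,v in c],np.float32)))
"
```

```text
[ 0.43289216 -0.17456545  0.19197114] [ 0.94561059 -0.40698699  0.63070832] 0.06400313844738116 92.95870900456535 [403.4  13.9  -8.   -0. ]
top [('glue_bottle', [0.4101, -0.2478, 0.0021], 0.71), ('oil_bottle', [0.4305, -0.1685, 0.0057], 0.71), ('tape', [0.4277, 0.2316, 0.023], 0.85)]
((425.68292236328125, 221.38470458984375), (43.00625228881836, 80.25591278076172), 6.804998874664307)
scene [('glue_bottle', [0.4091, -0.2494, 0.002], 0.89), ('oil_bottle', [0.4332, -0.1675, 0.0059], 0.67), ('tape', [0.4299, 0.2313, 0.0196], 0.92)]
```

Call:
{"fn": "send_rows", "kwargs": {
  "series": [
    [75,25,1,0,0,0,0],
    [75,40,1,0,0,0,0],
    [75,40,1,0,0,0,0],
    [75,40,1,0,0,0,0],
    [75,40,1,0,0,0,0],
    [75,40,1,0,0,0,0],
    [75,40,1,0,0,0,0],
    [75,40,1,0,0,0,0],
    [75,40,2,0,0,0,0],
    [75,35,2,0,0,0,0],
    [75,22,2,0,0,0,0],
    [75,0,0,0,0,0,0]
  ]
}}

```text
clock: 21.3
tcp_pos: [0.425, 0.2316, 0.1909]
ee_rot: [-0.001, 0.687, 0.727, 0.001]
contact_force: [-0.1, -0.0, 0.5]
finger_gap: 0.0639
```

```bash
python3 -c "
from h import *
print(state()['tcp_pos'],yaw(),go(.427,.229,.054,93))"
```

```text
[0.4250227  0.23161483 0.19094771] 93.26996772588244 [ -2.7   1.8 136.9   0.3]
```

Call:
{"fn": "send_rows", "kwargs": {
  "series": [
    [75,-2,2,15,0,0,0],
    [75,0,0,25,0,0,0],
    [75,0,0,25,0,0,0],
    [75,0,0,25,0,0,0],
    [75,0,0,25,0,0,0],
    [75,0,0,15,0,0,0],
    [75,0,0,7,0,0,0],
    [75,0,0,0,0,0,0],
    [30,0,0,0,0,0,0],
    [30,0,0,0,0,0,0],
    [30,0,0,0,0,0,0],
    [30,0,0,0,0,0,0]
  ]
}}

```text
clock: 22.5
tcp_pos: [0.4283, 0.2262, 0.0547]
ee_rot: [0.001, 0.689, 0.725, 0.001]
contact_force: [-0.3, -0.8, 7.1]
finger_gap: 0.0359
```

Call:
{"fn": "send_rows", "kwargs": {
  "series": [
    [30,0,0,0,0,0,0],
    [30,0,0,0,0,0,0],
    [30,0,0,0,0,0,0],
    [30,0,0,0,0,0,0]
  ]
}}

```text
clock: 22.9
tcp_pos: [0.4283, 0.2262, 0.0548]
ee_rot: [0.001, 0.689, 0.725, 0.001]
contact_force: [-1.8, -1.0, 7.4]
finger_gap: 0.0366
```

Call:
{"fn": "send_rows", "kwargs": {
  "series": [
    [30,0,0,-5,0,0,0],
    [30,0,0,-10,0,0,0],
    [30,0,0,-10,0,0,0],
    [30,0,0,-10,0,0,0],
    [30,0,0,-10,0,0,0],
    [30,0,0,-5,0,0,0],
    [30,0,0,0,0,0,0]
  ]
}}

```text
clock: 23.6
tcp_pos: [0.4284, 0.2262, 0.1047]
ee_rot: [0.0, 0.689, 0.725, 0.001]
contact_force: [-0.0, -0.4, -3.7]
finger_gap: 0.0364
```

Call:
{"fn": "send_rows", "kwargs": {
  "series": [
    [30,-12,1,0,0,0,0],
    [30,-24,1,0,0,0,0],
    [30,-31,1,0,0,0,0],
    [30,-31,0,0,0,0,0],
    [30,-31,0,0,0,0,0],
    [30,-31,0,0,0,0,0],
    [30,-31,0,0,0,0,0],
    [30,-31,0,0,0,0,0],
    [30,-31,0,0,0,0,0],
    [30,-31,0,0,0,0,0],
    [30,-25,0,0,0,0,0],
    [30,-10,0,0,0,0,0]
  ]
}}

```text
clock: 24.8
tcp_pos: [0.4463, -0.096, 0.1031]
ee_rot: [-0.0, 0.69, 0.724, -0.001]
contact_force: [-0.7, -0.6, -3.2]
finger_gap: 0.0362
```

Call:
{"fn": "send_rows", "kwargs": {
  "series": [
    [30,-5,0,0,0,0,4],
    [30,-5,0,0,0,0,4],
    [30,0,0,0,0,0,4],
    [30,0,0,0,0,0,4],
    [30,0,0,0,0,0,0],
    [30,0,0,0,0,0,0]
  ]
}}

```text
clock: 25.4
tcp_pos: [0.4472, -0.102, 0.1036]
ee_rot: [-0.0, 0.782, 0.623, -0.0]
contact_force: [0.4, -1.3, -3.6]
finger_gap: 0.0361
```

```bash
python3 -c "
from h import *
s=state();print(s['tcp_pos'],s['contact_force'],s['finger_gap'],yaw(),go(.4486,-.1038,.0348,76.9))
p=shot('scene'); print([(l,d['centre'],d['p']) for l in ('tape','oil_bottle') for d in tip_of(p,l)]);cv2.imwrite('pics/scene6.png',cv2.resize(p['color'][150:290,330:520],None,fx=3,fy=3))"
```

```text
[ 0.44717501 -0.10200163  0.10357648] [ 0.39492061 -1.29613658 -3.58924093] 0.0360860900084886 77.1089706155765 [-1.4  1.8 68.8  0.2]
[('tape', [0.4473, -0.0984, 0.0683], 0.88), ('tape', [0.4271, -0.1704, 0.0041], 0.25), ('oil_bottle', [0.4305, -0.167, 0.0072], 0.75), ('oil_bottle', [0.4728, 0.1471, 0.0027], 0.3)]
```

View pics/scene6.png

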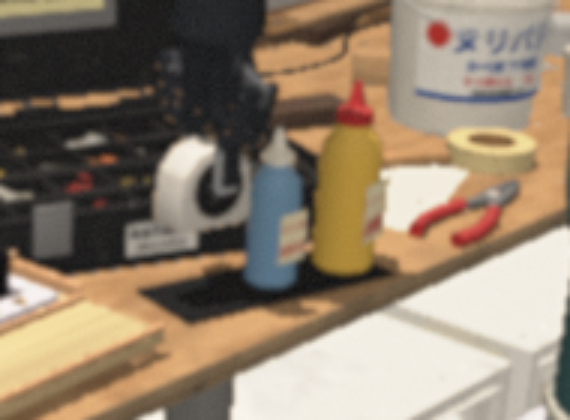

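Call:
{"fn": "send_rows", "kwargs": {
  "series": [
    [30,-1,1.5,8,0,0,0],
    [30,0,0,14,0,0,0],
    [30,0,0,14,0,0,0],
    [30,0,0,14,0,0,0],
    [30,0,0,10,0,0,0],
    [30,0,0,5,0,0,0],
    [30,0,0,3,0,0,0],
    [30,0,0,1,0,0,0],
    [30,0,0,0.5,0,0,0],
    [30,0,0,0,0,0,0]
  ]
}}

```text
clock: 26.55
tcp_pos: [0.4487, -0.1035, 0.0348]
ee_rot: [0.0, 0.783, 0.622, -0.0]
contact_force: [-2.3, 1.9, 2.2]
finger_gap: 0.0364
```

Call:
{"fn": "send_rows", "kwargs": {
  "series": [
    [55,0,0,-0.5,0,0,0],
    [65,0,0,0,0,0,0],
    [65,0,0,0,0,0,0],
    [65,0,0,-10,0,0,0],
    [65,0,0,-20,0,0,0],
    [65,0,0,-30,0,0,0],
    [65,0,0,-30,0,0,-4],
    [65,0,0,-30,0,0,-4],
    [65,0,0,-20,0,0,-4],
    [65,0,0,0,0,0,-4],
    [65,0,0,0,0,0,0]
  ]
}}

```text
clock: 27.65
tcp_pos: [0.4491, -0.104, 0.1759]
ee_rot: [0.001, 0.689, 0.725, 0.0]
contact_force: [0.4, -0.6, -0.8]
finger_gap: 0.0556
```

```bash
python3 -c "
from h import *
s=state();print(s['tcp_pos'],s['contact_force'],s['finger_gap'],yaw(),go(.512,.103,.15,93))
for n in ('top','scene'):
    p=shot(n); print(n,[(l,d['centre'],d['p']) for l in ('glue_bottle','oil_bottle','tape','jig_plate','jig_base') for d in tip_of(p,l)])
    if n=='top':
        W=p['W']; k=(W[...,2]>.055)&(W[...,2]<.09)&(W[...,0]>.45)&(W[...,0]<.55)&(W[...,1]>.03)&(W[...,1]<.2)
        v,u=np.nonzero(k); Q=np.array([plane(p,a,b,.074)[:2]*1000 for a,b in zip(u,v)],np.float32); print(len(Q),Q.mean(0),cv2.minAreaRect(Q))
        cv2.imwrite('pics/top7.png',np.vstack([cv2.resize(p['color'][195:295,180:400],(792,360)),cv2.resize(p['color'][230:295,400:530],(480,240))[:, :].copy() if 0 else np.zeros((1,792,3),np.uint8)]))
"
```

```text
[ 0.44907688 -0.10402446  0.17591459] [ 0.40575493 -0.64780402 -0.78877653] 0.05560699964340785 92.9572558443302 [203.5  73.5  25.9  -0. ]
top [('glue_bottle', [0.4705, 0.149, -0.0014], 0.64), ('glue_bottle', [0.41, -0.2485, 0.0015], 0.58), ('oil_bottle', [0.4314, -0.1693, 0.0025], 0.47), ('tape', [0.4486, -0.0972, 0.0043], 0.71), ('jig_plate', [0.51, 0.0979, 0.0221], 0.76), ('jig_base', [0.5399, 0.4161, -0.0003], 0.8), ('jig_base', [0.4495, -0.1004, 0.0037], 0.47)]
219 [511.28323  99.2599 ] ((510.9873046875, 99.06044006347656), (16.297584533691406, 66.93392944335938), 1.8947627544403076)
scene [('glue_bottle', [0.4097, -0.2487, 0.0026], 0.8), ('oil_bottle', [0.4334, -0.17, 0.0072], 0.98), ('tape', [0.4485, -0.101, -0.0012], 0.83), ('jig_plate', [0.5102, 0.1051, 0.0223], 0.93), ('jig_plate', [0.4115, -0.2509, 0.0015], 0.49), ('jig_base', [0.5386, 0.4164, 0.0015], 0.71), ('jig_base', [0.4298, -0.1689, 0.0111], 0.69)]
```

View pics/top7.png

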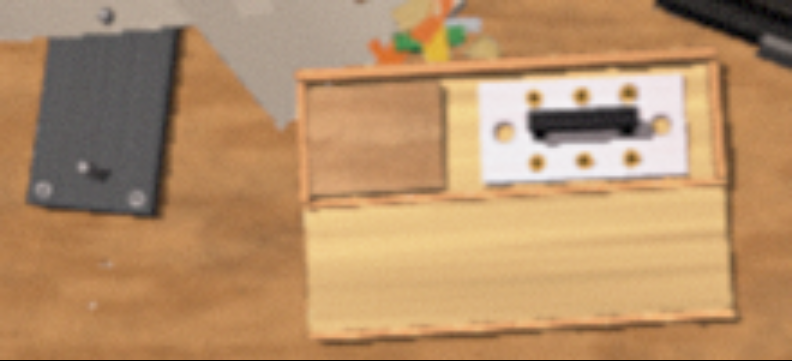

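Call:
{"fn": "send_rows", "kwargs": {
  "series": [
    [65,20,8,0,0,0,0],
    [65,30,10,0,0,0,0],
    [65,35,11,0,0,0,0],
    [65,35,11,0,0,0,0],
    [65,35,11,0,0,0,0],
    [65,25,11,0,0,0,0],
    [65,15,7,0,0,0,0],
    [65,6,3,0,0,0,0],
    [65,0,0,0,0,0,0]
  ]
}}

```text
clock: 29.15
tcp_pos: [0.5102, 0.1014, 0.1746]
ee_rot: [-0.0, 0.688, 0.726, -0.0]
contact_force: [0.4, 0.6, 0.1]
finger_gap: 0.0553
```

```bash
python3 -c "
from h import *
s=state();print(s['tcp_pos'],s['finger_gap'],yaw(),go(.511,.101,.048,93))
p=shot('top'); W=p['W']
for a in ((320.3,231.7),(363.6,229.4)): print('hole',plane(p,*a,.034))
A=plane(p,209.2,199.2,.040);B=plane(p,203.1,241.2,.040); print('pins',A,B,np.linalg.norm(A-B),np.degrees(np.arctan2(*(A-B)[1::-1])))
cv2.imwrite('pics/top8.png',cv2.resize(p['color'][175:265,160:280],None,fx=6,fy=6,interpolation=cv2.INTER_CUBIC))
for x in np.arange(.40,.70,.02): print(round(x,2),[int(1000*np.nanmax(np.append(W[...,2][(abs(W[...,0]-x)<.01)&(abs(W[...,1]-y)<.01)],-1))) for y in np.arange(.3,.52,.02)])
"
```

```text
[0.51021121 0.10137401 0.17460719] 0.05534616941748105 93.04095115428608 [ -0.4   0.8 126.6   0. ]
hole [0.50916174 0.14844252 0.034     ]
hole [0.51376274 0.04913353 0.034     ]
pins [0.58653926 0.40614897 0.04      ] [0.48819805 0.41715244 0.04      ] 0.09895489000478441 -6.384312151911526
0.4 [3, 4, 4, 4, 4, 5, 4, 2, 4, 5, 3, 3]
0.42 [4, 4, 4, 5, 4, 6, 4, 4, 3, 5, 4, 12]
0.44 [4, 4, 5, 3, 3, 4, 4, 4, 2, 4, 4, 11]
0.46 [5, 4, 6, 4, 18, 19, 19, 18, 16, 4, 4, 16]
0.48 [4, 6, 4, 3, 21, 19, 39, 21, 21, 4, 13, 15]
0.5 [5, 5, 5, 4, 19, 19, 42, 20, 19, 4, 13, 15]
0.52 [42, 5, 4, 4, 22, 20, 20, 19, 19, 3, 14, 19]
0.54 [40, 39, 5, 15, 23, 20, 20, 19, 19, 4, 18, 18]
0.56 [37, 42, 40, 18, 20, 20, 18, 20, 19, 5, 17, 18]
0.58 [33, 38, 40, 38, 28, 42, 34, 35, 42, 47, 43, 14]
0.6 [37, 34, 38, 42, 36, 39, 31, 35, 38, 43, 43, 12]
0.62 [46, 32, 34, 36, 42, 27, 28, 31, 36, 42, 39, 5]
0.64 [48, 47, 29, 35, 37, 40, 29, 33, 104, 105, 103, 27]
0.66 [48, 47, 140, 136, 36, 40, 104, 106, 107, 106, 106, 28]
0.68 [49, 138, 137, 133, 104, 105, 106, 105, 106, 105, 106, 102]
```

View pics/top8.png

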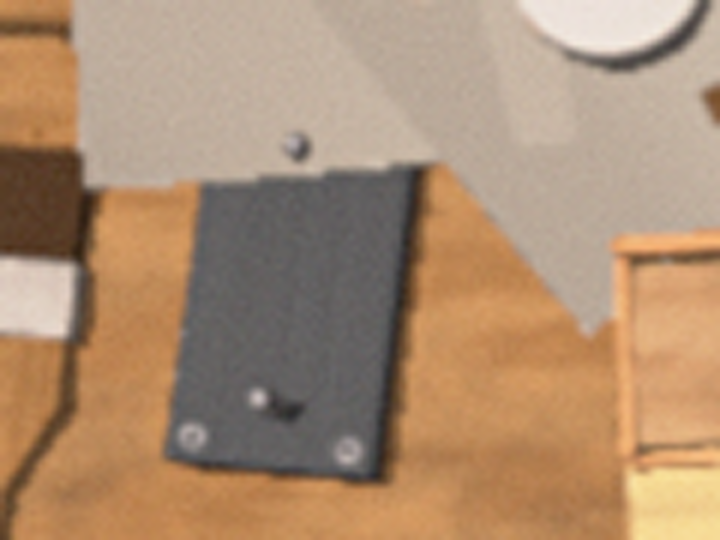

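Call:
{"fn": "send_rows", "kwargs": {
  "series": [
    [65,0,1,15,0,0,0],
    [65,0,0,25,0,0,0],
    [65,0,0,25,0,0,0],
    [65,0,0,25,0,0,0],
    [65,0,0,20,0,0,0],
    [65,0,0,12,0,0,0],
    [65,0,0,4,0,0,0],
    [65,0,0,0,0,0,0],
    [0,0,0,0,0,0,0],
    [0,0,0,0,0,0,0],
    [0,0,0,0,0,0,0],
    [0,0,0,0,0,0,0]
  ],
  "squeeze": 50
}}

```text
clock: 30.4
tcp_pos: [0.5117, 0.1007, 0.0496]
ee_rot: [0.001, 0.689, 0.725, 0.0]
contact_force: [-0.4, -1.3, 5.9]
finger_gap: 0.013
```

Call:
{"fn": "send_rows", "kwargs": {
  "series": [
    [0,0,0,0,0,0,0],
    [0,0,0,0,0,0,0],
    [0,0,0,0,0,0,0],
    [0,0,0,0,0,0,0]
  ]
}}

```text
clock: 30.8
tcp_pos: [0.5118, 0.1008, 0.0496]
ee_rot: [0.001, 0.689, 0.725, 0.0]
contact_force: [-1.1, -0.5, 6.8]
finger_gap: 0.0132
```

Call:
{"fn": "send_rows", "kwargs": {
  "series": [
    [0,0,0,-5,0,0,0],
    [0,0,0,-10,0,0,0],
    [0,0,0,-15,0,0,0],
    [0,0,0,-15,0,0,-4],
    [0,0,0,-15,0,0,-8],
    [0,0,0,-15,0,0,-8],
    [0,0,0,-5,0,0,-8],
    [0,0,0,0,0,0,-8],
    [0,0,0,0,0,0,-8],
    [0,0,0,0,0,0,-8],
    [0,0,0,0,0,0,-8],
    [0,0,0,0,0,0,0]
  ]
}}

```text
clock: 32.0
tcp_pos: [0.5113, 0.1006, 0.1294]
ee_rot: [0.0, 0.234, 0.972, 0.0]
contact_force: [0.5, 0.1, -2.8]
finger_gap: 0.0131
```

Call:
{"fn": "send_rows", "kwargs": {
  "series": [
    [0,0,10,0,0,0,-8],
    [0,0,20,0,0,0,-8],
    [0,0,30,0,0,0,-4.6],
    [0,1,40,0,0,0,0],
    [0,1,40,0,0,0,0],
    [0,1,40,0,0,0,0],
    [0,1,40,0,0,0,0],
    [0,1,40,0,0,0,0],
    [0,1,40,0,0,0,0],
    [0,1,30,0,0,0,0],
    [0,0,20,0,0,0,0],
    [0,0,10,0,0,0,0]
  ]
}}

```text
clock: 33.2
tcp_pos: [0.5537, 0.4593, 0.1292]
ee_rot: [-0.0, 0.056, 0.998, 0.001]
contact_force: [0.1, 1.0, -3.0]
finger_gap: 0.0126
```

```bash
python3 -c "
from h import *
s=state();print(s['tcp_pos'],s['finger_gap'],s['contact_force'],yaw(),s['qpos'].round(2),go(.546,.491,.096,173.6))"
```

```text
[0.55365147 0.45934914 0.12923922] 0.01258633568313247 [ 0.06281188  1.01446529 -2.99048314] 173.54113357037363 [-0.17  0.93 -0.98  1.44  0.8   1.2   0.2 ] [11.2 30.6 33.2 -0.1]
```

Call:
{"fn": "send_rows", "kwargs": {
  "series": [
    [0,5,12,10,0,0,0],
    [0,4,14,10,0,0,0],
    [0,2,10,10,0,0,0],
    [0,0,4,3,0,0,0],
    [0,0,0,0,0,0,0],
    [0,0,0,0,0,0,0]
  ]
}}

```text
clock: 33.8
tcp_pos: [0.5487, 0.4974, 0.0957]
ee_rot: [0.0, 0.056, 0.998, -0.0]
contact_force: [0.3, 0.3, -3.1]
finger_gap: 0.0131
```

```bash
python3 -c "
from h import *
s=state();print(s['tcp_pos'],s['contact_force'],yaw(),s['ee_rot'])
p=shot('top'); q=shot('scene'); np.savez('p.npz',**{k:p[k] for k in ('K','D','R','t','rvec','color')})
a=cv2.resize(p['color'][185:265,140:240],(500,400),interpolation=cv2.INTER_CUBIC)
b=cv2.resize(q['color'][255:335,130:260],None,fx=4,fy=4,interpolation=cv2.INTER_CUBIC)
cv2.imwrite('pics/ab.png',a); cv2.imwrite('pics/b.png',b)"
```

```text
[0.54867063 0.49740048 0.0956809 ] [ 0.34975983  0.26380797 -3.10640163] 173.52385837711245 [ 3.17887962e-05  5.64849266e-02  9.98403423e-01 -2.37781341e-04]
```

View pics/ab.png

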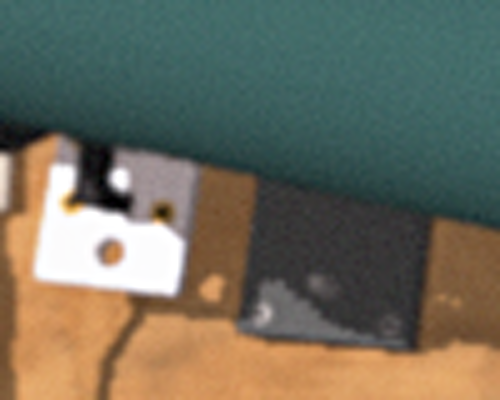

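```bash
python3 - <<'E'
from h import *
d=np.load('p.npz'); p={k:d[k] for k in d.files}
c=p['color'].astype(int)
# hole centroid: darker than bright plate in window
u0,v0=161.6,234.6
w=c[227:242,154:169].sum(2); print(w)
g=plane(p,u0,v0,.0801); T=np.array([.54867,.49740]); y=np.array([np.cos(np.radians(-6.476)),np.sin(np.radians(-6.476))]); x=np.array([y[1],-y[0]])
e=g[:2]-(T-.05*y); print('hole',g,'resid along y,x (mm)',1000*e@y,1000*e@x)
for n,(a,b) in {'A':(208.75,198.75),'B':(202.75,240.75)}.items(): print(n,plane(p,a,b,.040))
im=cv2.imread('pics/top8.png').astype(int).sum(2)
print(im[372:420:6,234:290:6])
E
```

```text
[[600 663 742 765 765 717 600 499 450 417 299 227 335 437 451]
 [748 758 764 765 765 765 765 765 765 765 659 450 398 437 441]
 [760 761 761 760 758 760 765 765 765 765 765 673 585 573 559]
 [757 757 757 755 754 758 760 763 763 765 765 761 760 760 763]
 [756 757 755 755 757 761 763 756 758 761 763 763 763 763 765]
 [755 757 757 756 761 757 717 637 636 701 753 762 761 760 757]
 [756 757 758 759 753 696 542 418 422 501 658 757 761 760 757]
 [755 757 757 760 727 567 377 356 408 410 560 747 762 759 757]
 [756 756 758 761 716 515 351 391 416 400 538 743 762 758 757]
 [757 757 757 759 737 587 397 393 408 419 583 747 760 758 757]
 [757 757 755 761 758 688 488 428 467 559 714 760 760 757 757]
 [757 757 757 758 761 752 706 656 683 726 760 761 760 757 759]
 [761 760 760 759 760 762 762 761 760 762 761 760 757 757 757]
 [764 763 761 761 762 764 764 764 765 764 763 763 760 760 759]
 [653 681 688 712 748 760 764 764 764 764 764 765 765 765 765]]
hole [0.49806247 0.4996998  0.0801    ] resid along y,x (mm) -0.5440031362448234 3.422750118879168
A [0.58761919 0.4072389  0.04      ]
B [0.4892453  0.41799753 0.04      ]
[[286 292 296 294 292 290 293 292 290 297]
 [297 301 292 279 273 285 286 291 293 294]
 [294 289 285 294 292 284 276 286 296 295]
 [293 289 309 387 432 353 257 259 289 301]
 [295 289 336 480 574 448 262 223 257 286]
 [290 283 325 446 522 416 232 184 219 229]
 [287 289 301 336 349 292 209 179 179 162]
 [292 295 290 292 274 245 229 191 163 140]]
```

View pics/b.png

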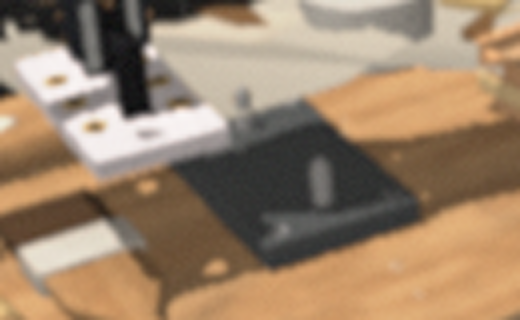

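```bash
cat >> h.py <<'E'
def est(p,hole,pin,zh,T,yd):
    """pin B position with camera bias removed using near hole; T = TCP xy, plate y angle yd deg; assumes delta=0 along y -> returns needed TCP shift so near hole meets pin"""
    h=plane(p,*hole,zh)[:2]; b=plane(p,*pin,.040)[:2]; return h,b
E
python3 - <<'E'
from h import *
q=shot('scene'); f=lambda X,Y:((X+.5)/4-.5+130,(Y+.5)/4-.5+255)
T=np.array([.54867,.49740]); a=np.radians(-6.476); y=np.array([np.cos(a),np.sin(a)]); x=np.array([y[1],-y[0]])
h=plane(q,*f(148,133),.0801)[:2]; A=plane(q,*f(242,93),.039)[:2]; B=plane(q,*f(319,161),.039)[:2]
e=h-(T-.05*y); print('scene hole',h,'resid y,x',1000*e@y,1000*e@x); print(A,B,np.linalg.norm(A-B),np.degrees(np.arctan2(*(A-B)[::-1])))
d=B-h; print('scene hole->pinB',d, 'along y,x',d@y,d@x)
p=shot('top')
h=plane(p,161.45,234.97,.0801)[:2]; B=plane(p,202.5,240.7,.040)[:2]; A=plane(p,208.75,198.75,.04)[:2]; d=B-h; print('top hole->pinB',d,d@y,d@x, np.degrees(np.arctan2(*(A-B)[::-1])))
e=h-(T-.05*y); print('top hole resid y,x',1000*e@y,1000*e@x)
E
```

```text
scene hole [0.49527355 0.50633266] resid y,x -4.063221807975825 -2.853233934956991
[0.58085886 0.41514803] [0.48653422 0.42333505] 0.09467927050050805 -4.960623110739802
scene hole->pinB [-0.00873933 -0.08299761] along y,x 0.0006774868797692018 0.08345369572656983
top hole->pinB [-0.00786853 -0.08141972] 0.0013647633633799168 0.08178766239875343 -6.584667877397381
top hole resid y,x -1.4014989800994417 3.2175856811441355
```

Call:
{"fn": "send_rows", "kwargs": {
  "series": [
    [0,-0.2,-8,0,0,0,0],
    [0,-0.2,-16,0,0,0,0],
    [0,-0.2,-20,0,0,0,0],
    [0,-0.2,-20,0,0,0,0],
    [0,-0.2,-12,0,0,0,0],
    [0,-0.2,-6.3,0,0,0,0],
    [0,0,0,0,0,0,0],
    [0,0,0,0,0,0,0],
    [0,0,0,0,0,0,0]
  ]
}}

```text
clock: 34.9
tcp_pos: [0.5399, 0.4171, 0.0959]
ee_rot: [-0.0, 0.056, 0.998, 0.0]
contact_force: [0.5, 0.3, -3.9]
finger_gap: 0.0129
```

```bash
python3 -c "
from h import *
s=state();a=np.radians(-6.476); y=np.array([np.cos(a),np.sin(a)]); x=np.array([y[1],-y[0]])
T=np.array([.54867,.49740])+.0012*y+.0823*x; print(s['tcp_pos'],s['contact_force'],yaw(),T,go(T[0],T[1],.068,173.5))
q=shot('scene');cv2.imwrite('pics/c.png',cv2.resize(q['color'][245:335,140:260],None,fx=5,fy=5,interpolation=cv2.INTER_CUBIC))"
```

```text
[0.53985383 0.41713394 0.0959158 ] [ 0.53427106  0.27840908 -3.85116569] 173.62621603275403 [0.54057997 0.4154898 ] [-0.9 -1.6 27.9  0.1]
```

View pics/c.png

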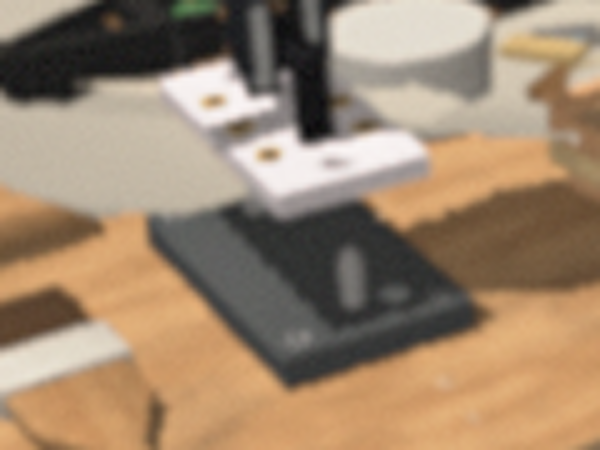

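```bash
python3 -c "
from h import *
q=shot('scene'); f=lambda X,Y:((X+.5)/5-.5+140,(Y+.5)/5-.5+245)
a=np.radians(-6.4); y=np.array([np.cos(a),np.sin(a)]); x=np.array([y[1],-y[0]])
for pv in (249,252):
    d=plane(q,*f(350,pv),.039)[:2]-plane(q,*f(334,161),.0803)[:2]; print('shift plate y,x mm',1000*d@y,1000*d@x)
w=q['color'].astype(int).sum(2); print(w[272:282,200:214]); print(w[290:308,204:216])"
```

```text
shift plate y,x mm 2.1415156793951544 3.867134736622994
shift plate y,x mm -0.205547844846181 2.8256471887959598
[[261 113  95 148 201 254 298 385 455 482 537 595 640 669]
 [407 301 311 356 430 484 513 586 631 655 684 711 724 724]
 [594 534 565 598 642 665 683 709 725 728 731 733 733 732]
 [697 688 706 711 709 701 699 710 724 728 728 730 729 730]
 [719 718 717 709 683 648 636 646 672 687 704 718 725 729]
 [722 719 715 692 630 555 533 554 591 627 675 703 720 728]
 [721 720 714 695 651 596 582 605 632 663 686 701 706 701]
 [722 720 720 713 699 682 680 683 681 675 678 660 638 606]
 [722 722 715 714 704 693 682 660 637 602 575 540 514 496]
 [713 709 699 683 661 622 578 554 517 492 473 466 457 455]]
[[147 144 162 143 145 141 149 144 139 143 138 151]
 [154 151 149 147 147 145 156 141 146 145 146 148]
 [148 149 142 152 149 152 150 150 134 150 154 150]
 [141 147 144 139 160 177 180 156 141 151 155 146]
 [148 136 149 171 206 239 226 197 168 145 149 145]
 [151 159 151 202 254 301 294 243 187 161 152 140]
 [154 143 165 222 301 331 332 292 220 170 148 151]
 [144 146 168 245 317 349 345 304 239 183 150 148]
 [147 144 169 249 326 347 343 313 260 180 141 146]
 [149 138 168 252 323 348 344 318 258 183 148 147]
 [139 149 172 241 303 343 341 320 266 194 146 137]
 [151 145 168 220 300 341 340 320 269 196 141 145]
 [139 145 162 203 288 331 343 320 266 198 162 164]
 [147 151 165 193 275 330 345 319 273 203 160 184]
 [140 146 150 189 266 323 345 317 271 204 158 181]
 [144 149 150 179 238 298 323 300 247 187 162 154]
 [143 147 143 151 202 240 256 245 203 159 151 142]
 [149 148 141 142 163 172 180 177 161 148 152 149]]
```

```bash
python3 -c "
from h import *
q=shot('scene'); r=np.array([-.6595,-.7517])
for pr in (294.6,295.2):
    d=plane(q,209.2,pr,.0400)[:2]-plane(q,206.6,277.0,.0803)[:2]; a=np.radians(-6.4); y=np.array([np.cos(a),np.sin(a)]); x=np.array([y[1],-y[0]]); print(d*1000,'y,x',1000*d@y,1000*d@x,'transv',1000*d@r)
T=np.array([.5406,.4155])-state()['tcp_pos'][:2]; print(T,T@r*1000)"
```

```text
[ 0.8418826  -2.31355707] y,x 1.0945256523000748 2.2052950422212274 transv 1.1838792779295566
[-1.36798783 -1.02272211] y,x -1.2454606794843701 1.1688365677700152 transv 1.6709681865895423
[ 0.00071215 -0.0012998 ] 0.5073954127080116
```

Call:
{"fn": "send_rows", "kwargs": {
  "series": [
    [0,0,-2,8,0,0,0],
    [0,0,0,10,0,0,0],
    [0,0,0,8,0,0,0],
    [0,0,0,2,0,0,0],
    [0,0,0,2,0,0,0],
    [0,0,0,0,0,0,0]
  ]
}}

```text
clock: 35.65
tcp_pos: [0.5399, 0.4141, 0.0655]
ee_rot: [-0.0, 0.056, 0.998, 0.0]
contact_force: [-1.1, 0.7, -4.1]
finger_gap: 0.0133
```

Call:
{"fn": "send_rows", "kwargs": {
  "series": [
    [0,0,0.8,0,0,0,0],
    [0,0,0,2,0,0,0],
    [0,0,0,1,0,0,0],
    [0,0,0,0,0,0,0]
  ]
}}

```text
clock: 36.05
tcp_pos: [0.5401, 0.4148, 0.0627]
ee_rot: [0.0, 0.056, 0.998, 0.0]
contact_force: [-0.0, 0.0, -3.6]
finger_gap: 0.0129
```

Call:
{"fn": "send_rows", "kwargs": {
  "series": [
    [0,0,0,2,0,0,0],
    [0,0,0,1,0,0,0],
    [0,0,0,0,0,0,0]
  ]
}}

```text
clock: 36.35
tcp_pos: [0.5402, 0.4155, 0.0599]
ee_rot: [0.0, 0.056, 0.998, 0.001]
contact_force: [0.4, 1.3, -2.6]
finger_gap: 0.0129
```

Call:
{"fn": "send_rows", "kwargs": {
  "series": [
    [0,0,0.6,2,0,0,0],
    [0,0,0,2,0,0,0],
    [0,0,0,0,0,0,0]
  ]
}}

```text
clock: 36.65
tcp_pos: [0.5402, 0.4157, 0.0555]
ee_rot: [0.0, 0.056, 0.998, 0.0]
contact_force: [1.4, 2.0, -2.6]
finger_gap: 0.013
```

Call:
{"fn": "send_rows", "kwargs": {
  "series": [
    [0,0,0.3,3,0,0,0],
    [0,0,0,3,0,0,0],
    [0,0,0,3,0,0,0],
    [0,0,0,0,0,0,0]
  ]
}}

```text
clock: 37.05
tcp_pos: [0.5402, 0.4158, 0.0463]
ee_rot: [-0.0, 0.056, 0.998, 0.0]
contact_force: [1.1, 2.6, -2.8]
finger_gap: 0.0131
```

Call:
{"fn": "send_rows", "kwargs": {
  "series": [
    [0,0,0,2,0,0,0],
    [0,0,0,2,0,0,0],
    [0,0,0,1,0,0,0],
    [0,0,0,0.5,0,0,0],
    [0,0,0,0,0,0,0]
  ]
}}

```text
clock: 37.55
tcp_pos: [0.5403, 0.4158, 0.0416]
ee_rot: [0.0, 0.056, 0.998, 0.0]
contact_force: [-0.3, 1.8, 2.3]
finger_gap: 0.0131
```

Call:
{"fn": "send_rows", "kwargs": {
  "series": [
    [40,0,0,-0.5,0,0,0],
    [50,0,0,0,0,0,0],
    [50,0,0,0,0,0,0],
    [50,0,0,-10,0,0,0],
    [50,0,0,-20,0,0,0],
    [50,0,0,-30,0,0,8],
    [50,0,0,-30,0,0,8],
    [50,0,0,-30,0,0,8],
    [50,0,0,-25,0,0,8],
    [50,0,0,0,0,0,8],
    [50,0,0,0,0,0,8],
    [50,0,0,0,0,0,8]
  ]
}}

```text
clock: 38.75
tcp_pos: [0.5402, 0.4162, 0.1893]
ee_rot: [0.0, 0.521, 0.854, 0.001]
contact_force: [-0.9, -0.6, 0.2]
finger_gap: 0.0427
```

Call:
{"fn": "send_rows", "kwargs": {
  "series": [
    [65,0,0,0,0,0,8],
    [65,0,0,0,0,0,8],
    [65,0,0,0,0,0,8],
    [65,0,0,0,0,0,8],
    [65,0,0,0,0,0,8],
    [65,0,0,0,0,0,0]
  ]
}}

```text
clock: 39.35
tcp_pos: [0.54, 0.4164, 0.1889]
ee_rot: [0.0, 0.779, 0.627, 0.001]
contact_force: [1.2, -0.8, 0.2]
finger_gap: 0.0552
```

```bash
python3 -c "
from h import *
s=state();print(s['tcp_pos'],s['contact_force'],s['finger_gap'],yaw(),go(.4487,-.1035,.19,77))
q=shot('scene');p=shot('top');print([(l,d['centre'],d['p']) for l in ('jig_plate','jig_base','tape','glue_bottle','oil_bottle') for d in tip_of(q,l)][:6])
a=cv2.resize(q['color'][245:335,140:260],(480,360));b=cv2.resize(p['color'][185:265,160:240],(300,300));cv2.imwrite('pics/d.png',np.hstack([a[:300],b]))"
```

```text
[0.54001991 0.41643515 0.18889852] [ 1.19394891 -0.77440235  0.15958522] 0.05516884250276843 77.59240321778883 [-527.4   22.5   -1.1    0.6]
[('jig_plate', [0.5387, 0.4163, 0.015], 0.62), ('tape', [0.4477, -0.1037, 0.0004], 0.81), ('glue_bottle', [0.4107, -0.2501, 0.0008], 0.63), ('oil_bottle', [0.4307, -0.1696, 0.0045], 0.63)]
```

View pics/d.png

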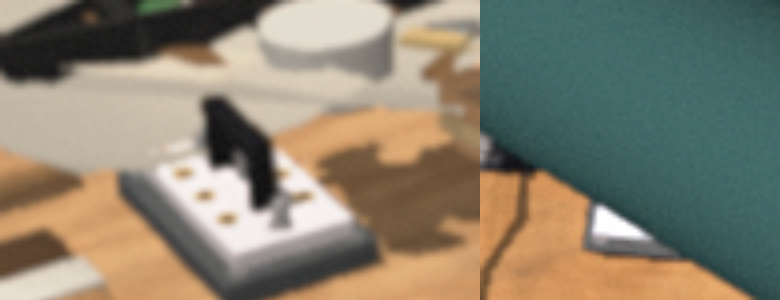

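Call:
{"fn": "send_rows", "kwargs": {
  "series": [
    [65,-30,2,0,0,0,0.6],
    [65,-45,2,0,0,0,0],
    [65,-45,2,0,0,0,0],
    [65,-45,2,0,0,0,0],
    [65,-45,2,0,0,0,0],
    [65,-45,2,0,0,0,0],
    [65,-45,2,0,0,0,0],
    [65,-45,2,0,0,0,0],
    [65,-45,2,0,0,0,0],
    [65,-45,2,0,0,0,0],
    [65,-45,2,0,0,0,0],
    [65,-30,0,0,0,0,0]
  ]
}}

```text
clock: 40.9
tcp_pos: [0.4461, -0.0895, 0.1868]
ee_rot: [0.0, 0.784, 0.621, -0.0]
contact_force: [0.2, -0.8, -0.2]
finger_gap: 0.0556
```

Call:
{"fn": "send_rows", "kwargs": {
  "series": [
    [65,-12,0,0,0,0,0],
    [65,0,0,0,0,0,0],
    [65,0,0,0,0,0,0]
  ]
}}

```text
clock: 41.2
tcp_pos: [0.4446, -0.0964, 0.1869]
ee_rot: [-0.0, 0.782, 0.623, 0.0]
contact_force: [0.2, 0.4, -0.3]
finger_gap: 0.0555
```

```bash
python3 -c "
from h import *
print(state()['tcp_pos'],yaw(),go(.4487,-.1035,.0348,77))"
```

```text
[ 0.4446418  -0.09644616  0.18693825] 77.06630924952654 [-6.000e+00  5.500e+00  1.521e+02  1.000e-01]
```

Call:
{"fn": "send_rows", "kwargs": {
  "series": [
    [65,-6,5.5,10,0,0,0],
    [65,0,0,25,0,0,0],
    [65,0,0,25,0,0,0],
    [65,0,0,25,0,0,0],
    [65,0,0,15,0,0,0],
    [65,0,0,0,0,0,0]
  ],
  "squeeze": 40
}}

```text
clock: 41.8
tcp_pos: [0.4471, -0.1032, 0.0844]
ee_rot: [-0.002, 0.782, 0.623, -0.001]
contact_force: [0.2, 0.3, 1.1]
finger_gap: 0.0554
```

```bash
python3 -c "
from h import *
print(state()['tcp_pos'],yaw(),go(.4487,-.1035,.0348,77))"
```

```text
[ 0.44705747 -0.10323047  0.08435918] 77.13536044006257 [ 0.1  1.7 49.6  0.1]
```

Call:
{"fn": "send_rows", "kwargs": {
  "series": [
    [65,0,1.7,5,0,0,0],
    [65,0,0,15,0,0,0],
    [65,0,0,15,0,0,0],
    [65,0,0,10,0,0,0],
    [65,0,0,4,0,0,0],
    [65,0,0,0,0,0,0],
    [30,0,0,0,0,0,0],
    [30,0,0,0,0,0,0],
    [30,0,0,0,0,0,0],
    [30,0,0,0,0,0,0],
    [30,0,0,0,0,0,0],
    [30,0,0,0,0,0,0]
  ]
}}

```text
clock: 43.0
tcp_pos: [0.45, -0.1053, 0.0384]
ee_rot: [0.0, 0.783, 0.622, -0.0]
contact_force: [-1.7, 0.4, 6.9]
finger_gap: 0.036
```

Call:
{"fn": "send_rows", "kwargs": {
  "series": [
    [30,0,0,-5,0,0,0],
    [30,0,0,-10,0,0,0],
    [30,0,0,-15,0,0,0],
    [30,0,0,-15,0,0,0],
    [30,0,0,-15,0,0,-4],
    [30,0,0,-10,0,0,-4],
    [30,0,0,0,0,0,-4],
    [30,0,0,0,0,0,-4],
    [30,0,0,0,0,0,0]
  ]
}}

```text
clock: 43.9
tcp_pos: [0.4498, -0.1056, 0.1083]
ee_rot: [0.0, 0.689, 0.725, 0.0]
contact_force: [0.2, -0.4, -3.9]
finger_gap: 0.0359
```

```bash
python3 -c "
from h import *
s=state();print(s['tcp_pos'],yaw(),s['contact_force'],s['finger_gap'],go(.4283,.2262,.1,93))"
```

```text
[ 0.44983676 -0.10556553  0.10827591] 92.95301949155161 [ 0.21671827 -0.43498389 -3.94540101] 0.035877671821791 [332.4  -4.4   8.3  -0. ]
```

Call:
{"fn": "send_rows", "kwargs": {
  "series": [
    [30,12,-0.4,0,0,0,0],
    [30,24,-0.4,0,0,0,0],
    [30,31,-0.4,0,0,0,0],
    [30,31,-0.4,0,0,0,0],
    [30,31,-0.4,0,0,0,0],
    [30,31,-0.4,0,0,0,0],
    [30,31,-0.4,0,0,0,0],
    [30,31,-0.4,0,0,0,0],
    [30,31,-0.4,0,0,0,0],
    [30,31,-0.4,0,0,0,0],
    [30,25,0,0,0,0,0],
    [30,12,0,0,0,0,0]
  ]
}}

```text
clock: 45.1
tcp_pos: [0.4281, 0.2184, 0.1081]
ee_rot: [-0.001, 0.688, 0.726, 0.001]
contact_force: [-0.8, 0.3, -3.1]
finger_gap: 0.0361
```

Call:
{"fn": "send_rows", "kwargs": {
  "series": [
    [30,8,0,0,0,0,0],
    [30,0,0,0,0,0,0],
    [30,0,0,0,0,0,0]
  ]
}}

```text
clock: 45.4
tcp_pos: [0.4288, 0.2218, 0.1075]
ee_rot: [0.0, 0.689, 0.725, -0.001]
contact_force: [-0.2, -0.8, -3.3]
finger_gap: 0.0364
```

```bash
python3 -c "
from h import *
s=state();print(s['tcp_pos'],yaw(),s['contact_force'],s['finger_gap'],go(.4283,.2247,.0584,93))"
```

```text
[0.42884072 0.22177086 0.10750672] 92.88432037861827 [-0.22746728 -0.84633982 -3.27803809] 0.03640881605275463 [ 3.  -0.4 49.1 -0.1]
```

Call:
{"fn": "send_rows", "kwargs": {
  "series": [
    [30,3,0,6,0,0,0],
    [30,0,0,12,0,0,0],
    [30,0,0,12,0,0,0],
    [30,0,0,10,0,0,0],
    [30,0,0,5,0,0,0],
    [30,0,0,2.5,0,0,0],
    [30,0,0,1,0,0,0],
    [30,0,0,0.8,0,0,0],
    [30,0,0,0,0,0,0]
  ]
}}

```text
clock: 46.3
tcp_pos: [0.4289, 0.2261, 0.0587]
ee_rot: [0.0, 0.689, 0.725, 0.0]
contact_force: [0.2, 0.0, -3.5]
finger_gap: 0.0361
```

Call:
{"fn": "send_rows", "kwargs": {
  "series": [
    [30,0,0,1,0,0,0],
    [30,0,0,0,0,0,0]
  ]
}}

```text
clock: 46.5
tcp_pos: [0.4287, 0.2261, 0.0581]
ee_rot: [0.0, 0.688, 0.725, 0.0]
contact_force: [-1.1, -1.2, 3.7]
finger_gap: 0.0358
```

Call:
{"fn": "send_rows", "kwargs": {
  "series": [
    [50,0,0,-0.5,0,0,0],
    [65,0,0,0,0,0,0],
    [65,0,0,0,0,0,0],
    [65,0,0,-10,0,0,0],
    [65,0,0,-20,0,0,0],
    [65,0,0,-30,0,0,0],
    [75,0,0,-35,0,0,4],
    [75,0,0,-30,0,0,4],
    [75,0,0,-15,0,0,4],
    [75,0,0,0,0,0,4],
    [75,0,0,0,0,0,0]
  ]
}}

```text
clock: 47.6
tcp_pos: [0.429, 0.2261, 0.1992]
ee_rot: [0.001, 0.783, 0.622, 0.001]
contact_force: [0.2, -0.4, 0.1]
finger_gap: 0.0637
```

```bash
python3 -c "
from h import *
s=state();print(s['tcp_pos'],yaw(),s['contact_force'],s['finger_gap'],go(.4322,-.1742,.19,77))
q=shot('scene');print([(l,d['centre'],d['p']) for l in ('jig_plate','tape','glue_bottle','oil_bottle') for d in tip_of(q,l)][:6])"
```

```text
[0.42902574 0.22610538 0.19915665] 76.95330328740728 [ 0.19290669 -0.36758798  0.08891941] 0.06370227253698198 [-389.3   93.5    9.2   -0. ]
[('jig_plate', [0.538, 0.4153, 0.0127], 0.91), ('jig_plate', [0.4283, 0.2308, 0.0203], 0.2), ('tape', [0.4269, 0.2297, 0.0202], 0.87), ('glue_bottle', [0.4118, -0.2487, -0.0006], 0.77), ('oil_bottle', [0.4345, -0.1699, 0.0061], 0.74), ('oil_bottle', [0.5391, 0.4202, 0.0], 0.62)]
```

Call:
{"fn": "send_rows", "kwargs": {
  "series": [
    [75,-22,5,0,0,0,0],
    [75,-34,8,0,0,0,0],
    [75,-40,10,0,0,0,0],
    [75,-40,10,0,0,0,0],
    [75,-40,10,0,0,0,0],
    [75,-40,10,0,0,0,0],
    [75,-40,10,0,0,0,0],
    [75,-40,10,0,0,0,0],
    [75,-40,9,0,0,0,0],
    [75,-32,7,0,0,0,0],
    [75,-20,4.5,0,0,0,0],
    [75,0,0,0,0,0,0]
  ]
}}

```text
clock: 49.05
tcp_pos: [0.4317, -0.1761, 0.1974]
ee_rot: [-0.0, 0.784, 0.62, -0.0]
contact_force: [-0.2, 1.0, -0.4]
finger_gap: 0.0637
```

Call:
{"fn": "send_rows", "kwargs": {
  "series": [
    [75,0,0,10,0,0,0],
    [75,0,0,20,0,0,0],
    [75,0,0,10,0,0,0],
    [75,0,0,0,0,0,0]
  ]
}}

```text
clock: 49.45
tcp_pos: [0.4312, -0.1713, 0.1563]
ee_rot: [-0.002, 0.782, 0.623, -0.001]
contact_force: [-0.7, 0.7, -0.6]
finger_gap: 0.064
```

```bash
python3 -c "
from h import *
s=state();print(s['tcp_pos'],yaw(),s['contact_force'],s['finger_gap'],go(.4322,-.1742,.0807,77))"
```

```text
[ 0.43123072 -0.17134788  0.15631103] 77.1095023283596 [-0.73485884  0.69349364 -0.64243962] 0.06398851286764197 [-2.6  1.6 75.6  0.1]
```

Call:
{"fn": "send_rows", "kwargs": {
  "series": [
    [75,-2.6,1.6,10,0,0,0],
    [75,0,0,20,0,0,0],
    [75,0,0,20,0,0,0],
    [75,0,0,15,0,0,0],
    [75,0,0,8,0,0,0],
    [75,0,0,2,0,0,0],
    [75,0,0,0,0,0,0],
    [30,0,0,0,0,0,0],
    [30,0,0,0,0,0,0],
    [30,0,0,0,0,0,0],
    [30,0,0,0,0,0,0],
    [30,0,0,0,0,0,0]
  ]
}}

```text
clock: 50.65
tcp_pos: [0.4332, -0.1762, 0.0838]
ee_rot: [0.0, 0.783, 0.622, -0.0]
contact_force: [-2.5, 0.8, 6.2]
finger_gap: 0.0432
```

Call:
{"fn": "send_rows", "kwargs": {
  "series": [
    [30,0,0,0,0,0,0],
    [30,0,0,0,0,0,0],
    [30,0,0,-5,0,0,0],
    [30,0,0,-10,0,0,0],
    [30,0,0,-15,0,0,0],
    [30,0,0,-15,0,0,0],
    [30,0,0,-15,0,0,-4],
    [30,0,0,-10,0,0,-4],
    [30,0,0,0,0,0,-4],
    [30,0,0,0,0,0,-4],
    [30,0,0,0,0,0,0]
  ]
}}

```text
clock: 51.75
tcp_pos: [0.4333, -0.1761, 0.1536]
ee_rot: [0.0, 0.689, 0.725, 0.0]
contact_force: [-0.3, 0.1, -3.1]
finger_gap: 0.043
```

```bash
python3 -c "
from h import *
s=state();print(s['tcp_pos'],yaw(),s['contact_force'],s['finger_gap'],go(.4297,.1438,.14,93))"
```

```text
[ 0.43334701 -0.17609915  0.1536239 ] 92.97021948468606 [-0.34855796  0.11167588 -3.11071782] 0.042954511179978346 [319.7  12.9  13.6  -0. ]
```

Call:
{"fn": "send_rows", "kwargs": {
  "series": [
    [30,12,1,0,0,0,0],
    [30,22,1,0,0,0,0],
    [30,30,1,0,0,0,0],
    [30,30,1,0,0,0,0],
    [30,30,1,0,0,0,0],
    [30,30,1,0,0,0,0],
    [30,31,1,0,0,0,0],
    [30,31,1,0,0,0,0],
    [30,31,1,0,0,0,0],
    [30,31,2,0,0,0,0],
    [30,25,1,0,0,0,0],
    [30,12,1,0,0,0,0]
  ]
}}

```text
clock: 52.95
tcp_pos: [0.4291, 0.1425, 0.1533]
ee_rot: [-0.0, 0.687, 0.726, 0.001]
contact_force: [0.2, -0.3, -2.0]
finger_gap: 0.0431
```

Call:
{"fn": "send_rows", "kwargs": {
  "series": [
    [30,3,0,0,0,0,0],
    [30,0,0,0,0,0,0],
    [30,0,0,0,0,0,0]
  ]
}}

```text
clock: 53.25
tcp_pos: [0.4297, 0.1409, 0.1528]
ee_rot: [0.0, 0.689, 0.724, -0.001]
contact_force: [0.4, 0.2, -3.3]
finger_gap: 0.0433
```

```bash
python3 -c "
from h import *
s=state();print(s['tcp_pos'],yaw(),s['contact_force'],s['finger_gap'],go(.4297,.1424,.1038,93))"
```

```text
[0.42973917 0.14090122 0.15275351] 92.85003950444664 [ 0.42214242  0.1669676  -3.25561596] 0.04327919572129377 [ 1.5  0.  49.  -0.1]
```

Call:
{"fn": "send_rows", "kwargs": {
  "series": [
    [30,1.5,0,6,0,0,0],
    [30,0,0,12,0,0,0],
    [30,0,0,12,0,0,0],
    [30,0,0,10,0,0,0],
    [30,0,0,5,0,0,0],
    [30,0,0,2.5,0,0,0],
    [30,0,0,1,0,0,0],
    [30,0,0,1,0,0,0],
    [30,0,0,0.5,0,0,0],
    [30,0,0,0,0,0,0]
  ]
}}

```text
clock: 54.25
tcp_pos: [0.4298, 0.1442, 0.1038]
ee_rot: [0.0, 0.688, 0.725, 0.0]
contact_force: [-1.5, -0.1, 4.3]
finger_gap: 0.0433
```

Call:
{"fn": "send_rows", "kwargs": {
  "series": [
    [50,0,0,-0.5,0,0,0],
    [75,0,0,0,0,0,0],
    [75,0,0,0,0,0,0],
    [75,0,0,-10,0,0,0],
    [75,0,0,-20,0,0,0],
    [75,0,0,-30,0,0,0],
    [100,0,0,-30,0,0,4],
    [100,0,0,-30,0,0,4],
    [100,0,0,-10,0,0,4],
    [100,0,0,0,0,0,4],
    [100,0,0,0,0,0,0]
  ]
}}

```text
clock: 55.35
tcp_pos: [0.4301, 0.1439, 0.2346]
ee_rot: [0.001, 0.783, 0.622, 0.001]
contact_force: [-0.1, -0.2, -0.3]
finger_gap: 0.0856
```

```bash
python3 -c "
from h import *
s=state();print(s['tcp_pos'],yaw(),s['contact_force'],s['finger_gap'],go(.412,-.2501,.23,77))
q=shot('scene');print([(l,d['centre'],d['p']) for l in ('jig_plate','tape','glue_bottle','oil_bottle') for d in tip_of(q,l)][:6])"
```

```text
[0.43007391 0.14385424 0.23457472] 76.95151937002699 [-0.09008795 -0.19286585 -0.33604017] 0.08555559636032795 [-387.9   71.3    4.6   -0. ]
[('jig_plate', [0.5395, 0.4167, 0.0129], 0.74), ('tape', [0.4263, 0.2287, 0.0181], 0.7), ('glue_bottle', [0.4106, -0.2493, 0.0023], 0.81), ('oil_bottle', [0.4284, 0.1488, 0.0223], 0.56)]
```

Call:
{"fn": "send_rows", "kwargs": {
  "series": [
    [100,-22,4,0,0,0,0],
    [100,-34,6,0,0,0,0],
    [100,-40,7,0,0,0,0],
    [100,-40,7,0,0,0,0],
    [100,-40,7.3,0,0,0,0],
    [100,-40,7,0,0,0,0],
    [100,-40,7,0,0,0,0],
    [100,-40,7,0,0,0,0],
    [100,-40,8,0,0,0,0],
    [100,-30,7,0,0,0,0],
    [100,-20,4,0,0,0,0],
    [100,0,0,0,0,0,0]
  ]
}}

```text
clock: 56.8
tcp_pos: [0.4114, -0.2513, 0.2329]
ee_rot: [-0.0, 0.784, 0.621, -0.0]
contact_force: [-0.5, 0.7, -0.5]
finger_gap: 0.0854
```

Call:
{"fn": "send_rows", "kwargs": {
  "series": [
    [100,0,0,10,0,0,0],
    [100,0,0,15,0,0,0],
    [100,0,0,5,0,0,0],
    [100,0,0,0,0,0,0]
  ]
}}

```text
clock: 57.2
tcp_pos: [0.4117, -0.2468, 0.2024]
ee_rot: [-0.001, 0.782, 0.623, -0.0]
contact_force: [0.7, -0.9, -0.7]
finger_gap: 0.0852
```

```bash
python3 -c "
from h import *
s=state();print(s['tcp_pos'],yaw(),s['contact_force'],s['finger_gap'],go(.412,-.2501,.1068,77))"
```

```text
[ 0.41170634 -0.24684226  0.20243947] 77.09119276462482 [ 0.71699261 -0.86511291 -0.68645994] 0.08518226618211891 [-3.1  1.  95.6  0.1]
```

Call:
{"fn": "send_rows", "kwargs": {
  "series": [
    [100,-2,1,10,0,0,0],
    [100,0,0,20,0,0,0],
    [100,0,0,25,0,0,0],
    [100,0,0,20,0,0,0],
    [100,0,0,14,0,0,0],
    [100,0,0,6,0,0,0],
    [100,0,0,1,0,0,0],
    [100,0,0,0,0,0,0],
    [100,0,0,0,0,0,0]
  ]
}}

```text
clock: 58.1
tcp_pos: [0.4133, -0.2509, 0.1083]
ee_rot: [0.001, 0.783, 0.622, 0.0]
contact_force: [1.2, 0.4, -0.3]
finger_gap: 0.085
```

Call:
{"fn": "send_rows", "kwargs": {
  "series": [
    [100,0,0,2,0,0,0],
    [40,0,0,0,0,0,0],
    [40,0,0,0,0,0,0],
    [40,0,0,0,0,0,0],
    [40,0,0,0,0,0,0],
    [40,0,0,0,0,0,0],
    [40,0,0,0,0,0,0],
    [40,0,0,0,0,0,0]
  ]
}}

```text
clock: 58.9
tcp_pos: [0.4125, -0.2506, 0.1059]
ee_rot: [0.0, 0.783, 0.622, -0.0]
contact_force: [-1.9, 1.2, 5.1]
finger_gap: 0.0526
```

Call:
{"fn": "send_rows", "kwargs": {
  "series": [
    [40,0,0,-5,0,0,0],
    [40,0,0,-10,0,0,0],
    [40,0,0,-15,0,0,0],
    [40,0,0,-15,0,0,0],
    [40,0,0,-15,0,0,-4],
    [40,0,0,-10,0,0,-4],
    [40,0,0,0,0,0,-4],
    [40,0,0,0,0,0,-4],
    [40,0,0,0,0,0,0]
  ]
}}

```text
clock: 59.8
tcp_pos: [0.4126, -0.2505, 0.1759]
ee_rot: [0.0, 0.688, 0.725, 0.0]
contact_force: [-0.6, -0.6, -4.1]
finger_gap: 0.0532
```

```bash
python3 -c "
from h import *
s=state();print(s['tcp_pos'],yaw(),s['contact_force'],s['finger_gap'],go(.4323,.0622,.17,93))"
```

```text
[ 0.41260133 -0.2505258   0.17592586] 92.97704070632356 [-0.56703891 -0.5538165  -4.05279835] 0.053177753726796444 [311.3  35.9   5.9  -0. ]
```

Call:
{"fn": "send_rows", "kwargs": {
  "series": [
    [40,12,3,0,0,0,0],
    [40,22,3,0,0,0,0],
    [40,30,3,0,0,0,0],
    [40,30,3,0,0,0,0],
    [40,30,3,0,0,0,0],
    [40,30,3,0,0,0,0],
    [40,30,3,0,0,0,0],
    [40,30,3,0,0,0,0],
    [40,30,3,0,0,0,0],
    [40,30,3,0,0,0,0],
    [40,22,3,0,0,0,0],
    [40,12,3,0,0,0,0]
  ]
}}

```text
clock: 61.0
tcp_pos: [0.432, 0.0621, 0.1757]
ee_rot: [-0.0, 0.688, 0.726, 0.0]
contact_force: [0.2, -0.3, -2.1]
finger_gap: 0.0529
```

Call:
{"fn": "send_rows", "kwargs": {
  "series": [
    [40,3,0,0,0,0,0],
    [40,0,0,0,0,0,0],
    [40,0,0,0,0,0,0]
  ]
}}

```text
clock: 61.3
tcp_pos: [0.4322, 0.0613, 0.1754]
ee_rot: [0.0, 0.689, 0.725, -0.0]
contact_force: [0.1, -1.1, -3.0]
finger_gap: 0.0526
```

```bash
python3 -c "
from h import *
s=state();print(s['tcp_pos'],yaw(),s['contact_force'],s['finger_gap'],go(.4323,.0622,.1259,93))"
```

```text
[0.4321736  0.06131002 0.17535567] 92.9028444907115 [ 0.14625429 -1.08619664 -3.04684175] 0.052636574492168534 [ 0.9  0.2 49.5 -0.1]
```

Call:
{"fn": "send_rows", "kwargs": {
  "series": [
    [40,0,0,6,0,0,0],
    [40,0,0,12,0,0,0],
    [40,0,0,12,0,0,0],
    [40,0,0,10,0,0,0],
    [40,0,0,5,0,0,0],
    [40,0,0,2.5,0,0,0],
    [40,0,0,1,0,0,0],
    [40,0,0,1,0,0,0],
    [40,0,0,0.5,0,0,0],
    [40,0,0,0,0,0,0]
  ]
}}

```text
clock: 62.3
tcp_pos: [0.4328, 0.062, 0.1259]
ee_rot: [0.0, 0.689, 0.725, 0.0]
contact_force: [-1.6, 0.6, 1.3]
finger_gap: 0.053
```

Contact felt; releasing and withdrawing upward, then a last look.

Call:
{"fn": "send_rows", "kwargs": {
  "series": [
    [70,0,0,-0.3,0,0,0],
    [90,0,0,0,0,0,0],
    [100,0,0,0,0,0,0],
    [100,0,0,0,0,0,0],
    [100,0,0,-10,0,0,0],
    [100,0,0,-20,0,0,0],
    [100,0,0,-30,0,0,0],
    [100,0,0,-35,0,0,0],
    [100,0,0,-30,0,0,0],
    [100,0,0,0,0,0,0]
  ]
}}

```text
clock: 63.3
tcp_pos: [0.435, 0.0626, 0.2551]
ee_rot: [0.003, 0.689, 0.725, 0.003]
contact_force: [-0.5, -0.4, -0.4]
finger_gap: 0.0858
```

Call:
{"fn": "send_rows", "kwargs": {
  "series": [
    [100,-30,0,0,0,0,0],
    [100,-40,0,0,0,0,0],
    [100,-40,0,0,0,0,0],
    [100,-40,0,0,0,0,0],
    [100,-20,0,0,0,0,0],
    [100,0,0,0,0,0,0],
    [100,0,0,0,0,0,0],
    [100,0,0,0,0,0,0]
  ]
}}

```text
clock: 64.1
tcp_pos: [0.4412, -0.1064, 0.2507]
ee_rot: [-0.0, 0.688, 0.726, 0.0]
contact_force: [-0.2, -0.1, -0.2]
finger_gap: 0.0854
```

```bash
python3 -c "
from h import *
s=state();print(s['clock'],s['tcp_pos'],s['contact_force'])
for n in ('top','scene'):
    p=shot(n); print(n,[(l,d['centre'],round(d['p'],2)) for l in ('jig_plate','jig_base','tape','glue_bottle','oil_bottle') for d in tip_of(p,l)])
    cv2.imwrite(f'pics/{n}_end.png',cv2.resize(p['color'][170:310,120:420],(780,364)))
a,b=[cv2.imread(f'pics/{n}_end.png') for n in ('top','scene')]; cv2.imwrite('pics/end.png',cv2.resize(np.vstack([a,b]),(640,598)))"
```

```text
64.1 [ 0.44119966 -0.10637601  0.25069676] [-0.16970719 -0.09867698 -0.22969736]
top [('jig_plate', [0.538, 0.4138, 0.0153], 0.57), ('jig_base', [0.5431, 0.4159, 0.0016], 0.69), ('tape', [0.4272, 0.2318, 0.0218], 0.77), ('glue_bottle', [0.4319, 0.0645, 0.0197], 0.74), ('oil_bottle', [0.4304, 0.1488, 0.0273], 0.96)]
scene [('jig_plate', [0.5365, 0.4183, 0.0134], 0.86), ('jig_base', [0.5392, 0.4153, 0.0002], 0.86), ('tape', [0.4257, 0.2298, 0.0199], 0.73), ('glue_bottle', [0.4317, 0.0622, 0.0194], 0.64), ('oil_bottle', [0.4261, 0.1485, 0.0258], 0.73)]
```

View pics/end.png

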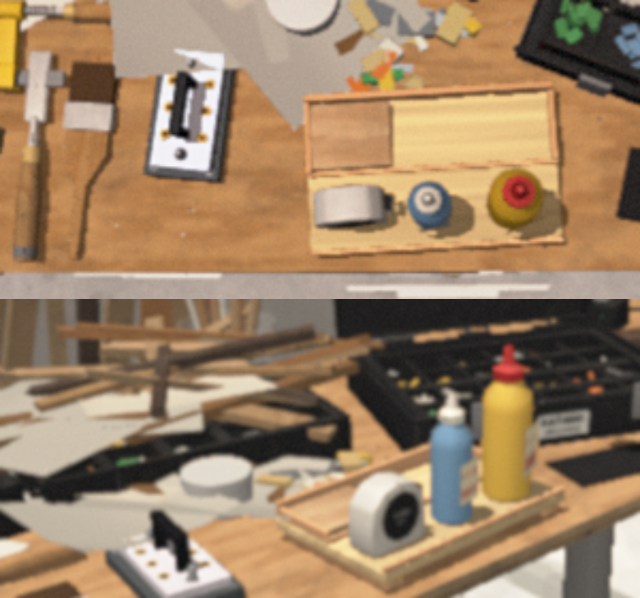

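```bash
python3 -c "
from station import *
print(finish_job(),state()['clock'])"
```

```text
the job is handed in; nothing more can be done
the job is handed in; nothing more can be done
```

I moved the glue bottle, oil bottle and tape measure to the mat and set the drill-jig plate over both dowel pins. Then I put all three back on the board and handed the job in at about 64 s of the 144 s allowed.

- **Plate:** It came to rest on the base with the tool at 41.6 mm, the height I had worked out for a fully seated plate. The near pin shows through its hole in the last pictures. The sheet hides the far end in the top view, so I did not see the far pin come through.
- **Bottles and tape measure:** In the final pictures all three stand upright. Their detected positions are within about 6 mm of the first readings; the limit is 15 mm. The gripper is open and clear of everything, and the force reading is about zero.
- **Where the checks disagreed:** The networks put the plate and base centres about 2–5 mm apart, a little over the 4 mm limit in places. That is within their own error. The two cameras also differed by several millimetres at the jig base, so I lined the plate up using hole-to-pin offsets and the force readings.

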